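Run the filler plug back into the vacuum pump

ROBOT

A 6-joint arm with a two-finger parallel gripper is mounted at the origin on the work surface. World frame = base frame: x ahead of the robot, y to its left, z up, the work surface at z = 0. Lengths are in mm, angles in rad, forces in N, time in s.
With the tool pointing down it reaches from about 350 to 975 mm from the base axis. Payload 7.1 kg.
Tool frame: the origin (TCP) lies on the centre line of the jaws, within the pads' length; the fingertips stand 17 mm ahead of it and the grasp point (between the pads) lies 2 mm behind it; z points along the fingers, y is the direction in which the jaws open and shut (so a half turn about z gives the same grasp; the last joint's range is limited). The gripper opens to 88 mm and grips with 3 to 60 N. Pads are 20 mm wide; open, the fingers measure 115 mm over their backs; the gripper's body (75 mm by 178 mm) begins 61 mm behind the grasp point.
Start: joints at [1.089, 0.423, 1.63, -0, 1.089, -0.019], TCP at [279.002, 559.252, 239.675] pointing down, gripper open.
Joint ranges: [-3, 3], [-0.9, 2.11], [0.09, 2.58], [-1.31, 4.45], [0.11, 2.69], [-2.54, 2.54]. Speed limits (rad/s): [2.39, 2.39, 3.01, 3.14, 3.14, 3.14].

INTERFACE

Orientations are given as a rotation vector (axis times angle).
In Python, from workcell import ctrl, imaging, workorder gives the robot as it stands. The module is installed in compiled form; this text tells all that it offers.
- The arm moves only by the shell command python3 -m crank 'ROWS' [OPENING]. ROWS is JSON, a list of rows, each an object with "travel": the shift along the tool's x, y, z as a fraction of full scale, a list of three; "turn": the turn about the tool's z as a fraction of full scale. In form: [{"travel": [dx, dy, dz], "turn": turn}, ...]. A call has 1 to 20 rows; each row shifts and turns the pose as measured when the row begins, along the tool's axes as they then stand; what a row does not reach is not made up. Full scale, the value 1, is 5 cm for a shift and 0.1 rad for a turn. A row lasts 1/10 s, in which the tool goes at most 50 mm and 8.59 degrees, less where a joint would pass 70% of its speed; a pose out of reach is approached as far as the arm can. A call with a number of a shift or a turn outside -1 to 1 is refused whole. A call with a gripper value outside its range is refused whole. OPENING is the gripper command: -1 is shut, 1 is fully open, values between are in proportion, set as the call begins (- or left out, the last holds). The fingers move at their own pace and stop on an object; the grip force is fixed at half the most. Time passes only in rows, so rows that do not move let the fingers close. It gives the time, the measured TCP pose, the force and the opening at its end, in the units of the state.
- ctrl.get_obs(): the state, without advancing time (a new reading comes with each control period).
- imaging.get_image(name): name is "scene" or "top" or "wrist"; returns the picture (480x640x3 uint8, blue, green, red); there is no depth.
- imaging.camera_info(name): a dict with "camera_matrix" (3x3 intrinsics, pixels), "k1" (the pictures are not rectified: a ray, as slopes to the right and down, at radius r is drawn at 1 + k1 r^2 times it, then the intrinsics apply), "rvec" (rotation vector, rad) and "tvec" (3), from world to camera coordinates, as OpenCV has them. Camera axes: x right, y down, z forward; pixel columns grow to the right and rows downward; lengths in mm; the calibration is good to about 2 mm. A picture is of the moment at which its call begins: read the wrist's pose just before it. camera_info takes no time and is no camera call; for the wrist camera it gives the pose at the moment of the call.
- workorder.close_job(): hands the job in, once; it reports no verdict.
The state is a dict: "t": time; "qpos": joint angles; "qvel": joint speeds; "joint_torque": joint torques, N m; "ee_pos": TCP position; "orientation": TCP orientation; "ft_force": force on the tool from outside, world axes, zero at the start; "moment": the same for the moment, N m; "width": finger opening in mm.
Only numpy, scipy, OpenCV 4.12 (cv2) and the standard library are available. Lean on these libraries where they do the work, as an engineer would, in place of code of your own. Each camera call takes 0.05 s, during which the arm holds its last target.

TASK

The vacuum pump has been topped up with oil: pick the red filler plug out of the drip tray and stand it upright in the pump's brass filler mouth. Under light pressure turn it backwards (anticlockwise) until it rides up and drops into the thread start, then run it in clockwise, straight and never forced, until its head sits flush on the brass mouth, just snug and no tighter. Let go, and leave everything else where it is.

Things in the scene. Friction and masses are not known exactly. Their poses are not given: they have to be found in the camera images.
- plug: Red plastic filler plug, upright, 42 mm tall, about 90 g, round about its z axis. Origin at the centre of its underside (nose), z up. Tapered nose 24 mm wide below, shank 33 mm across up to z = 20 mm, then a knurled round head 52 mm across from z = 20 to 42 mm; the flat under the head seats on the mouth. At the start it stands in the drip tray, whose floor is 3 mm above the bench.
- grip (a point): Point on the plug's axis 33 mm above its origin, half way up the part of the head to be gripped on its sides. A plug held a little off centre, or over a slightly misjudged mouth, is pushed against the side of the neck as it turns: yield to sideways forces of more than a few N.
- ridges (a point): Point on the plug's axis 8 mm above its origin, level with the low ends of its three thread ridges (39 mm across, each a sixth of a turn long). Right-hand thread, three starts: clockwise from above goes in, 19.2 mm a turn (3.06 mm a radian), turning freely (under 0.1 N m) until the head is down; then 0.2 to 0.4 N m is snug, 1 N m too tight. Bearing over 50 N on the thread damages it.
- pump: Oil-sealed vacuum pump, heavy, fixed to the bench: grey oil case 116 x 146 mm, 150 mm high, with a blue finned motor behind it (to the pump's +x) reaching 355 mm from the origin; steel suction port 72 mm along +x and 30 mm along +y, 174 mm high. Origin on the bench under the axis of the filler mouth, z up.
- handle (a point): Middle of the pump's black carrying handle over the motor, 175 mm along the pump's +x from the filler mouth; a 16 mm bar, 120 mm long along x, top 208 mm above the bench.
- mouth (a point): Centre of the rim of the pump's brass filler mouth, 168 mm above the bench: an upright brass neck 48 mm across outside, 42 mm inside, 18 mm proud of the oil case. z up; its x and y say nothing of where the thread starts lie: that differs each time and can only be felt. Screwed home, the plug's origin lies 20 mm below the rim, its head sits on the rim and it stops turning.
- thread (a point): On the mouth's axis, 4 mm below the rim, level with the square-cut thread starts. Stood in the mouth, the plug lands on the thread with its origin 9.1 to 14.7 mm below the rim. Turned anticlockwise under 3 to 8 N it climbs 3.06 mm a radian to 9.1 mm, then drops 5 mm into the start (every third of a turn). From there clockwise it is home in 2 rad. Play: 1 mm sideways, 0.6 mm up and down.
- tray: Shallow steel drip tray 260 x 180 mm, walls 15 mm high, fixed. Origin under its centre.
- hexplug: Bystander: small brass hexagon drain plug, 30 mm wide, 24 mm tall, standing in the tray. Origin at its underside.
- washer: Bystander: flat copper sealing washer, 42 mm across, 5 mm thick, lying in the tray. Origin at the centre of its underside.
- flask: Bystander: white steel drinking flask, 72 mm across, 244 mm tall with its wire bail. Origin at its underside.
- model: Bystander: white plaster model, a disc 140 mm across with an upright stem 42 mm thick, 105 mm tall. Origin at its underside.
- oil: Bystander: amber oil bottle, 72 mm across, 200 mm tall. Origin at its underside.
- scraper: Bystander: scraper with a wooden handle, 200 mm long, lying on the bench. Origin about its middle.
- beaker: Bystander: white plastic beaker, 84 mm across, 100 mm tall. Origin at its underside.

How it is judged:
By the outcome, as a careful person would: the job done as asked, in the order asked, and still so for the second after the job is handed in, with the robot touching nothing.
It also fails if it takes over 64 s, if anything falls off the work surface, if the arm or the gripper's body presses on something with over 40 N, if the wrist force passes 120 N, or if a joint passes its speed limit or range.

## Working session

There is one attempt and no reset: what is moved stays moved. The work goes in short steps, Python scripts to look and compute and a shell command to move; the robot and the scene stay as the last step left them, time stands still between calls to the robot, and variables do not carry over. Pictures are saved under pics/ and viewed, and the job is handed in when it is done.

```bash
mkdir -p pics; ls; cat > h.py <<'E'
import numpy as np, cv2
from workcell import ctrl, imaging, workorder
def snap(name,fn):
    info=imaging.camera_info(name); im=imaging.get_image(name); cv2.imwrite('pics/'+fn,im); np.save('pics/'+fn+'.npy',{k:np.array(v) for k,v in info.items()},allow_pickle=True); return im,info
def load(fn): return np.load('pics/'+fn+'.npy',allow_pickle=True).item()
def ray(info,u,v):
    K=np.array(info['camera_matrix']);k1=float(info['k1'])
    d=np.array([(u-K[0,2])/K[0,0],(v-K[1,2])/K[1,1]])
    x=d.copy()
    for _ in range(50): x=d/(1+k1*(x@x))
    R=cv2.Rodrigues(np.array(info['rvec'],float))[0]; t=np.array(info['tvec'],float).ravel()
    return -R.T@t, R.T@np.array([x[0],x[1],1.])
def atz(info,u,v,z):
    o,d=ray(info,u,v); return o+d*(z-o[2])/d[2]
def proj(info,P):
    K=np.array(info['camera_matrix']);k1=float(info['k1'])
    R=cv2.Rodrigues(np.array(info['rvec'],float))[0]; t=np.array(info['tvec'],float).ravel()
    c=R@np.array(P,float)+t; s=c[:2]/c[2]; s=s*(1+k1*(s@s)); return K[0,0]*s[0]+K[0,2],K[1,1]*s[1]+K[1,2]
E
python3 - <<'E'
from h import *
np.set_printoptions(precision=3,suppress=True)
print(ctrl.get_obs())
for n in ('scene','top','wrist'):
    im,i=snap(n,n+'0.png'); o,d=ray(i,320,240); print(n,i['camera_matrix'],i['k1'],o,d)
E
```

```text
pics
{'t': 0.0, 'qpos': array([ 1.089,  0.424,  1.631, -0.   ,  1.089, -0.019]), 'qvel': array([ 0.   , -0.001,  0.001, -0.002,  0.   , -0.001]), 'joint_torque': array([  0.001, -54.462, -27.368,   0.064,   0.023,  -0.   ]), 'ee_pos': array([278.754, 558.813, 238.91 ]), 'orientation': array([-0.72 , -3.058,  0.002]), 'ft_force': array([ 0.59 ,  0.72 , -0.169]), 'moment': array([ 0.001,  0.024, -0.029]), 'width': 87.38730449688906}
scene [[589.535   0.    326.462]
 [  0.    589.535 243.11 ]
 [  0.      0.      1.   ]] -0.0729506658211096 [1485.774 -875.855  942.944] [-0.628  0.563 -0.537]
top [[571.337   0.    318.667]
 [  0.    571.337 232.942]
 [  0.      0.      1.   ]] -0.1816087020848055 [ 410.924  -24.867 1683.951] [ 0.068 -0.003 -0.998]
wrist [[398.797   0.    313.119]
 [  0.    398.797 239.185]
 [  0.      0.      1.   ]] -0.060044337081022976 [212.664 592.065 383.999] [ 0.25  -0.108 -0.962]
```

View pics/top0.png

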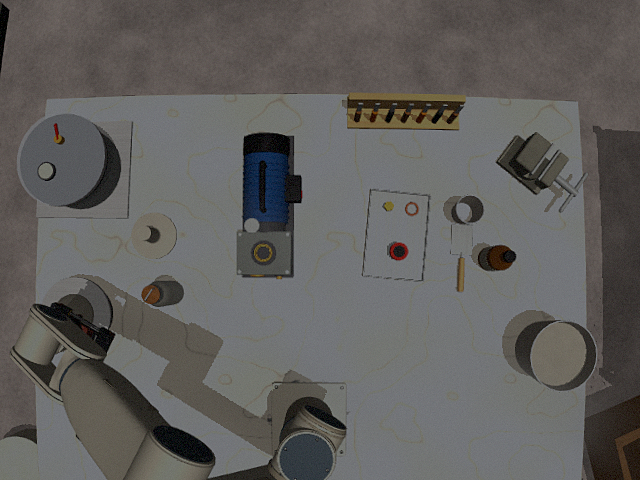

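View pics/scene0.png

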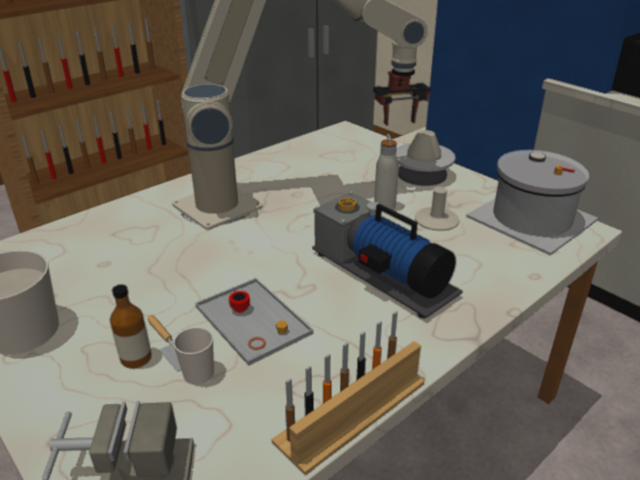

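View pics/wrist0.png

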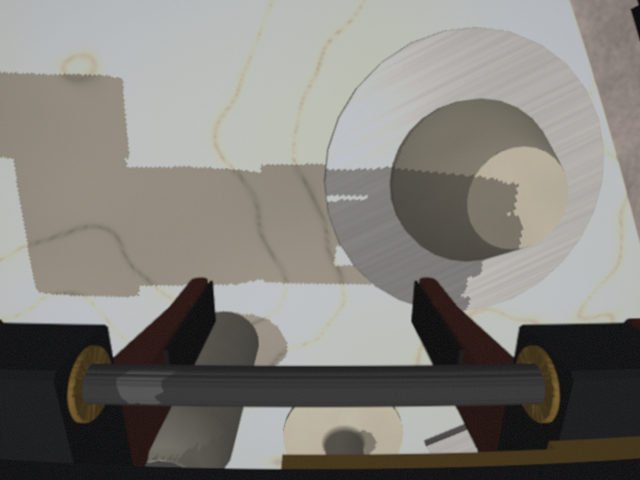

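```bash
python3 - <<'E'
from h import *
np.set_printoptions(precision=1,suppress=True)
im=cv2.imread('pics/top0.png'); i=load('top0.png')
a=cv2.resize(im[200:300,220:320],None,fx=4,fy=4,interpolation=cv2.INTER_CUBIC)
b=cv2.resize(im[200:300,350:450],None,fx=4,fy=4,interpolation=cv2.INTER_CUBIC)
cv2.imwrite('pics/z0.png',np.hstack([a,b]))
hsv=cv2.cvtColor(im,cv2.COLOR_BGR2HSV)
m=((hsv[...,0]<8)|(hsv[...,0]>172))&(hsv[...,1]>120)&(hsv[...,2]>60)
m[:, :350]=0;m[:,450:]=0;m[:200]=0;m[300:]=0
n,l,s,c=cv2.connectedComponentsWithStats(m.astype(np.uint8))
for k in range(1,n):
    if s[k,4]>30: print(s[k],c[k],atz(i,*c[k],45),atz(i,*c[k],34))
for z in(168,): print('mouth',atz(i,263,253,z))
for nm,u,v in(('hex',388,207),('wash',412,209)): print(nm,atz(i,u,v,10))
m=(hsv[...,0]>12)&(hsv[...,0]<32)&(hsv[...,1]>110)&(hsv[...,2]>60)
m[:, :240]=0;m[:,290:]=0;m[:235]=0;m[270:]=0
ys,xs=np.nonzero(m);print(xs.min(),xs.max(),ys.min(),ys.max(),xs.mean(),ys.mean())
E
```

```text
[390 243  18  17 145] [398.2 250.9] [ 492.7 -255.1   45. ] [ 493.3 -256.6   34. ]
mouth [479.  122.3 168. ]
hex [ 624.2 -230.3   10. ]
wash [ 618.8 -301.9   10. ]
254 271 243 261 262.35915492957747 252.33802816901408
```

View pics/z0.png

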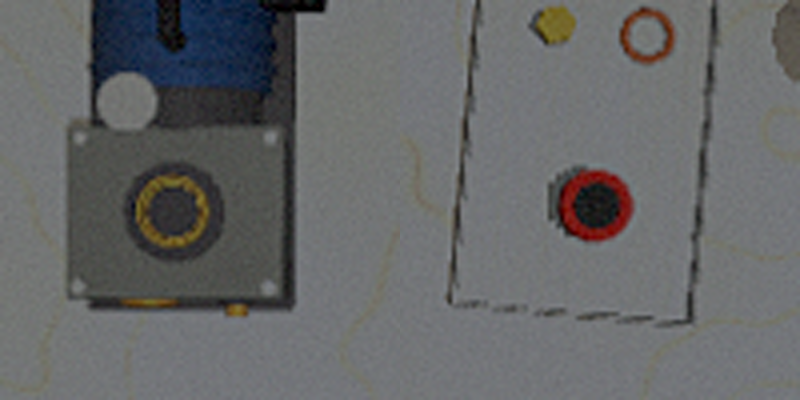

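```bash
python3 -m crank '[{"travel":[0,0,-1],"turn":0},{"travel":[0,0,-1],"turn":0},{"travel":[-0.6,-0.68,-0.2],"turn":0},{"travel":[-0.6,-0.68,0],"turn":0},{"travel":[-0.6,-0.68,0],"turn":0},{"travel":[-0.6,-0.68,0],"turn":0}]'; python3 - <<'E'
from h import *
np.set_printoptions(precision=3,suppress=True)
print(ctrl.get_obs()); i=load('top0.png')
print('flask',atz(i,150,293,240),'oil',atz(i,508,255,200),'beaker',atz(i,463,210,50))
E
```

```text
t: 0.75
ee_pos: [325.4, 382.4, 351.3]
orientation: [-0.71, -3.06, 0.007]
ft_force: [1.0, 0.4, 0.7]
width: 87.8
{'t': 0.75, 'qpos': array([ 0.843,  0.121,  1.773, -0.002,  1.252, -0.271]), 'qvel': array([-0.741, -0.472,  0.543, -0.008, -0.089, -0.736]), 'joint_torque': array([  6.865, -35.802, -31.125,   0.274,   0.279,   1.055]), 'ee_pos': array([325.429, 382.43 , 351.35 ]), 'orientation': array([-0.71 , -3.06 ,  0.007]), 'ft_force': array([1.004, 0.439, 0.652]), 'moment': array([ 0.02 , -0.064,  0.018]), 'width': 87.77095415542804}
flask [370.802 405.6   240.   ] oil [ 474.769 -528.297  200.   ] beaker [ 612.245 -445.825   50.   ]
```

```bash
python3 -m crank '[{"travel":[-0.6,-0.68,0],"turn":0},{"travel":[-0.6,-0.68,0],"turn":0},{"travel":[-0.6,-0.68,0],"turn":0},{"travel":[-0.6,-0.68,0],"turn":0},{"travel":[-0.6,-0.68,0],"turn":0},{"travel":[-0.6,-0.68,0],"turn":0},{"travel":[-0.6,-0.68,0],"turn":0},{"travel":[-0.6,-0.68,0.2],"turn":0},{"travel":[-0.6,-0.68,0.3],"turn":0},{"travel":[-0.6,-0.68,0.3],"turn":0},{"travel":[-0.6,-0.68,0.4],"turn":0},{"travel":[-0.4,-0.5,0.4],"turn":0},{"travel":[-0.3,-0.3,0.3],"turn":0},{"travel":[0,0,0],"turn":0}]'; python3 - <<'E'
from h import *
np.set_printoptions(precision=3,suppress=True)
o=ctrl.get_obs();print(o['qpos'],o['qvel'])
R=cv2.Rodrigues(o['orientation'])[0]
print(R, R.T@(np.array([493,-255.,200])-o['ee_pos'])/50)
snap('wrist','w1.png')
E
```

```text
t: 2.15
ee_pos: [473.1, -176.5, 256.9]
orientation: [0.714, 3.052, -0.004]
ft_force: [-0.8, -0.2, 0.2]
width: 87.8
[-0.38   0.221  1.88  -0.002  1.033 -1.49 ] [ 0.001 -0.021  0.007  0.014  0.025  0.014]
[[-0.896  0.444  0.006]
 [ 0.443  0.896 -0.004]
 [-0.007 -0.001 -1.   ]] [-1.046 -1.23   1.146]
```

View pics/w1.png

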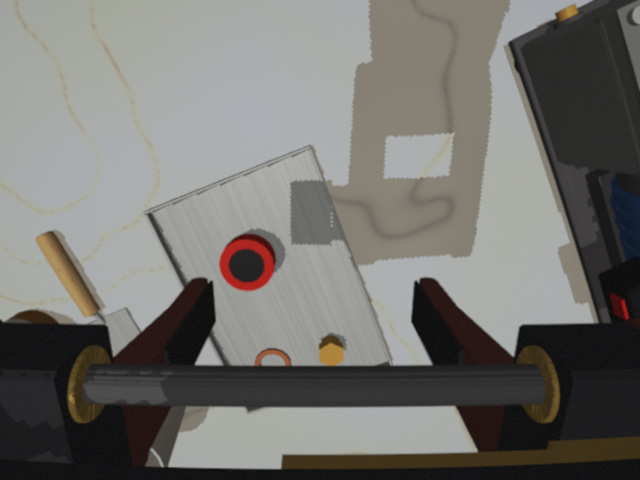

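```bash
cat >> h.py <<'E'
def plugfit(im,i,ztop):
    hsv=cv2.cvtColor(im,cv2.COLOR_BGR2HSV)
    m=(((hsv[...,0]<8)|(hsv[...,0]>172))&(hsv[...,1]>150)&(hsv[...,2]>60)).astype(np.uint8)
    m=cv2.morphologyEx(m,cv2.MORPH_OPEN,np.ones((3,3)))
    cs,_=cv2.findContours(m,cv2.RETR_CCOMP,cv2.CHAIN_APPROX_NONE)
    for c in sorted(cs,key=len)[::-1][:4]:
        if len(c)>40:
            e=cv2.fitEllipse(c); print(np.round(e[0],1),np.round(e[1],1),len(c),'z%d'%ztop,atz(i,*e[0],ztop).round(1),'z-11',atz(i,*e[0],ztop-11).round(1))
    return m
E
python3 - <<'E'
from h import *
np.set_printoptions(precision=2,suppress=True)
im=cv2.imread('pics/w1.png');i=load('w1.png')
plugfit(im,i,45)
cv2.imwrite('pics/z1.png',cv2.resize(im[200:320,180:320],None,fx=5,fy=5,interpolation=cv2.INTER_CUBIC))
E
```

```text
[247.3 262.2] [52.9 55.4] 154 z45 [ 490.5 -255.2   45. ] z-11 [ 493.1 -258.7   34. ]
[246.  265.3] [33.  35.7] 96 z45 [ 492.7 -257.8   45. ] z-11 [ 495.4 -261.4   34. ]
[619.6 306.1] [11.8 25.6] 90 z45 [699.5  59.5  45. ] z-11 [708.6  65.7  34. ]
```

View pics/z1.png

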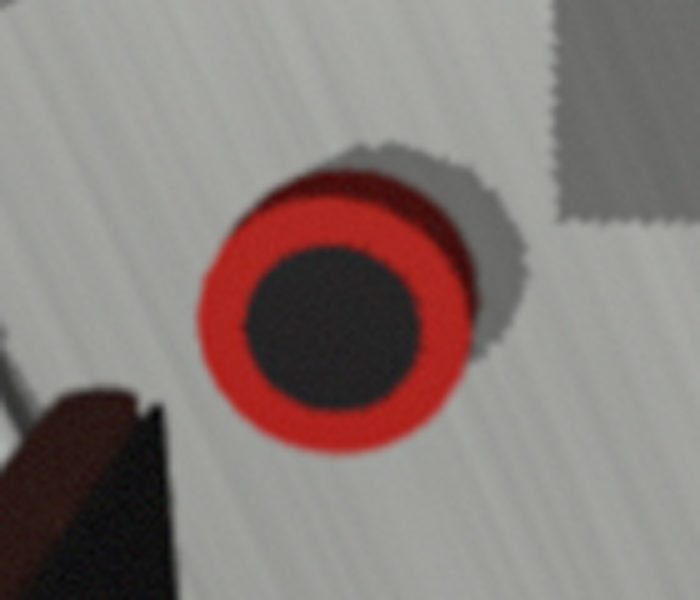

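```bash
python3 -m crank '[{"travel":[-0.4,-0.5,0.4],"turn":0},{"travel":[-0.45,-0.55,0.7],"turn":0},{"travel":[-0.2,-0.22,0.7],"turn":0},{"travel":[-0.02,-0.02,0.4],"turn":0},{"travel":[0,0,0],"turn":0}]'; python3 - <<'E'
from h import *
np.set_printoptions(precision=3,suppress=True)
im,i=snap('wrist','w2.png')
plugfit(im,i,45)
o=ctrl.get_obs();print(o['ee_pos'],o['qvel'])
E
```

```text
t: 2.7
ee_pos: [496.7, -255.9, 150.3]
orientation: [0.705, 3.046, -0.004]
ft_force: [-0.1, -0.1, 0.2]
width: 87.5
[308.1 234.9] [77.1 79.3] 224 z45 [ 490.6 -256.7   45. ] z-11 [ 493.3 -258.2   34. ]
[308.  238.2] [49.7 51.7] 143 z45 [ 492.6 -257.7   45. ] z-11 [ 495.4 -259.2   34. ]
[ 497.335 -256.017  151.659] [ 0.004 -0.037 -0.017 -0.001  0.011 -0.002]
```

View pics/w2.png

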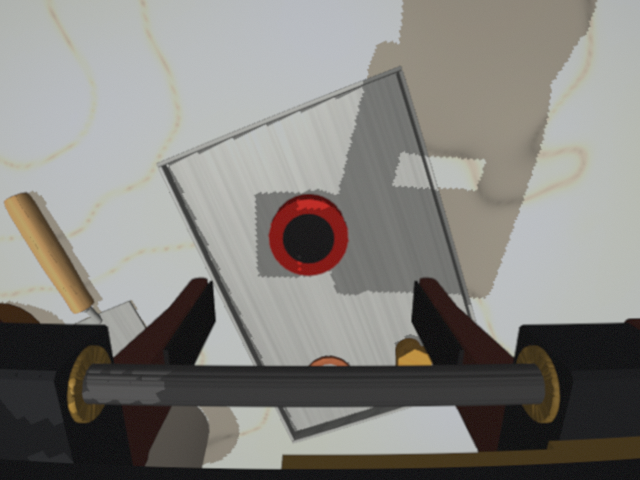

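```bash
cat >> h.py <<'E'
def st(target=None):
    o=ctrl.get_obs(); R=cv2.Rodrigues(np.array(o['orientation']))[0]
    print('t%.2f'%o['t'],'p',o['ee_pos'].round(2),'toolz',R[:,2].round(4),'yaw(x) %.4f'%np.arctan2(R[1,0],R[0,0]),'q6 %.3f'%o['qpos'][5],'F',o['ft_force'].round(2),'M',o['moment'].round(3),'w %.1f'%o['width'])
    if target is not None: print('rows',(R.T@(np.array(target,float)-o['ee_pos'])/50).round(3))
    return o,R
E
python3 - <<'E'
from h import *
st([492.6,-257.7,34])
E
```

```text
t2.75 p [ 497.33 -256.02  151.66] toolz [ 0.0154 -0.0064 -0.9999] yaw(x) 2.6871 q6 -1.615 F [0.47 0.51 0.18] M [ 0.016  0.049 -0.019] w 87.6
rows [ 0.109 -0.074  2.352]
```

```bash
python3 -m crank '[{"travel":[0.1,-0.07,0.3],"turn":0},{"travel":[0,0,0.3],"turn":0}]'; python3 -c "
from h import *
st([492.6,-257.7,34])"; python3 -m crank '[{"travel":[0,0,0.3],"turn":0},{"travel":[0,0,0.3],"turn":0}]';python3 -c "
from h import *
st([492.6,-257.7,34])"
```

```text
t: 2.95
ee_pos: [494.6, -256.5, 125.9]
orientation: [0.699, 3.039, -0.007]
ft_force: [-0.5, 0.0, -0.3]
width: 88.1
t2.95 p [ 494.62 -256.51  125.93] toolz [ 0.0221 -0.0097 -0.9997] yaw(x) 2.6894 q6 -1.622 F [-0.5   0.03 -0.28] M [-0.014 -0.007  0.007] w 88.1
rows [ 0.07  -0.041  1.837]
t: 3.15
ee_pos: [497.4, -256.3, 97.2]
orientation: [0.696, 3.034, -0.009]
ft_force: [0.1, 0.9, 0.3]
width: 87.6
t3.15 p [ 497.43 -256.3    97.23] toolz [ 0.0267 -0.0119 -0.9996] yaw(x) 2.6908 q6 -1.621 F [0.11 0.87 0.26] M [-0.003 -0.024  0.014] w 87.6
rows [ 0.112 -0.068  1.262]
```

```bash
for k in 1 2; do python3 -m crank '[{"travel":[0,0,0],"turn":0},{"travel":[0,0,0],"turn":0},{"travel":[0,0,0],"turn":0}]' >/dev/null; python3 -c "
from h import *
st([492.6,-257.7,34])"; done;  python3 -m crank '[{"travel":[0,0,-0.3],"turn":0},{"travel":[0,0,-0.3],"turn":0},{"travel":[0,0,0],"turn":0}]' >/dev/null;python3 -c "
from h import *
st([492.6,-257.7,34])"
```

```text
t3.45 p [ 497.76 -255.15   96.82] toolz [ 0.0256 -0.0111 -0.9996] yaw(x) 2.6921 q6 -1.620 F [ 0.57  0.28 -0.15] M [ 0.004 -0.052  0.037] w 87.4
rows [ 0.106 -0.092  1.254]
t3.75 p [ 498.76 -255.55   98.5 ] toolz [ 0.0281 -0.0124 -0.9995] yaw(x) 2.6921 q6 -1.620 F [-0.44 -0.    0.77] M [ 0.015 -0.052  0.013] w 88.3
rows [ 0.132 -0.094  1.286]
t4.05 p [ 497.99 -255.35  131.21] toolz [ 0.0283 -0.0126 -0.9995] yaw(x) 2.6919 q6 -1.620 F [-0.14 -0.2   1.6 ] M [ 0.004  0.014 -0.081] w 88.1
rows [ 0.137 -0.091  1.941]
```

```bash
python3 -m crank '[{"travel":[0,0,0],"turn":0},{"travel":[0,0,0],"turn":0},{"travel":[0,0,0],"turn":0},{"travel":[0,0,0],"turn":0},{"travel":[0,0,0],"turn":0},{"travel":[0,0,0],"turn":0},{"travel":[0,0,0],"turn":0},{"travel":[0,0,0],"turn":0},{"travel":[0,0,0],"turn":0},{"travel":[0,0,0],"turn":0}]' >/dev/null; python3 -c "
from h import *
o,R=st([492.6,-257.7,34]);print(o['qpos'].round(4),o['qvel'].round(4))";  python3 -m crank '[{"travel":[0,0,-0.8],"turn":0},{"travel":[0,0,-0.8],"turn":0},{"travel":[0,0,-0.8],"turn":0},{"travel":[0,0,0],"turn":0}]' >/dev/null;python3 -c "
from h import *
o,R=st([492.6,-257.7,34]);print(o['qpos'].round(4),o['qvel'].round(4))"
```

```text
t5.05 p [ 497.33 -255.07  130.39] toolz [ 0.027  -0.0118 -0.9996] yaw(x) 2.6917 q6 -1.620 F [ 0.29 -0.35 -0.64] M [0.03  0.082 0.037] w 87.9
rows [ 0.119 -0.091  1.925]
[-0.4965  0.4686  1.8679  0.0035  0.7758 -1.6199] [ 0.0014 -0.0003  0.0003  0.0005 -0.0015 -0.0005]
t5.45 p [ 493.3  -253.26  252.75] toolz [ 0.023  -0.0097 -0.9997] yaw(x) 2.6917 q6 -1.619 F [ 0.32 -0.04  0.28] M [0.052 0.052 0.029] w 87.9
rows [ 0.083 -0.092  4.374]
[-0.4971  0.2939  1.7914  0.0028  1.0316 -1.6194] [-0.001   0.0434  0.0616 -0.0007 -0.0329 -0.0018]
```

```bash
python3 -m crank '[{"travel":[0,0,-0.15],"turn":0},{"travel":[0,0,-0.15],"turn":0},{"travel":[0,0,-0.15],"turn":0},{"travel":[0,0,-0.15],"turn":0},{"travel":[0,0,-0.15],"turn":0},{"travel":[0,0,-0.15],"turn":0}]' >/dev/null; python3 -c "
from h import *
o,R=st([492.6,-257.7,34]);print(o['qpos'].round(4),o['qvel'].round(4))";  python3 -m crank '[{"travel":[0,0,0.9],"turn":0},{"travel":[0,0,0.9],"turn":0},{"travel":[0,0,0.9],"turn":0},{"travel":[0,0,0],"turn":0}]' >/dev/null;python3 -c "
from h import *
o,R=st([492.6,-257.7,34]);print(o['qpos'].round(4),o['qvel'].round(4))"
```

```text
t6.05 p [ 490.54 -251.9   297.62] toolz [ 0.0177 -0.0068 -0.9998] yaw(x) 2.6917 q6 -1.619 F [-0.14 -0.01  0.24] M [ 0.031  0.006 -0.008] w 88.1
rows [ 0.012 -0.095  5.273]
[-0.4973  0.2419  1.7498  0.0027  1.1311 -1.6193] [-0.001  -0.0828 -0.0798 -0.0003  0.1706 -0.0006]
t6.45 p [ 496.57 -254.77  163.88] toolz [ 0.0257 -0.0112 -0.9996] yaw(x) 2.6917 q6 -1.620 F [-1.29  0.4   0.87] M [ 0.042  0.015 -0.046] w 87.7
rows [ 0.119 -0.09   2.595]
[-0.4966  0.4168  1.8516  0.0032  0.8452 -1.6197] [ 0.0015 -0.0735 -0.0713 -0.0004  0.0542 -0.0009]
```

```bash
python3 -m crank '[{"travel":[0,0,-0.3],"turn":0},{"travel":[0,0,-0.3],"turn":0},{"travel":[0,0,-0.3],"turn":0},{"travel":[0,0,-0.3],"turn":0},{"travel":[0,0,-0.3],"turn":0},{"travel":[0,0,-0.3],"turn":0},{"travel":[0,0,-0.3],"turn":0},{"travel":[0,0,-0.3],"turn":0}]' >/dev/null; python3 -c "
from h import *
o,R=st([492.6,-257.7,34]);print(o['qpos'].round(4),o['qvel'].round(4))";  python3 -m crank '[{"travel":[0.1,-0.1,1],"turn":0},{"travel":[0,0,1],"turn":0},{"travel":[0,0,1],"turn":0}]' >/dev/null;python3 -c "
from h import *
o,R=st([492.6,-257.7,34]);print(o['qpos'].round(4),o['qvel'].round(4))"
```

```text
t7.25 p [ 495.21 -254.41  302.84] toolz [ 0.03   -0.0136 -0.9995] yaw(x) 2.6918 q6 -1.619 F [-0.28  1.01 -0.19] M [ 0.031  0.025 -0.003] w 87.9
rows [ 0.195 -0.087  5.373]
[-0.4972  0.2386  1.7419  0.0026  1.1283 -1.6193] [-0.0009 -0.2044 -0.1764 -0.0004  0.3576  0.0012]
t7.55 p [ 504.11 -265.01  169.26] toolz [ 0.0587 -0.0295 -0.9978] yaw(x) 2.6921 q6 -1.630 F [ 0.54  0.27 -0.23] M [ 0.095  0.003 -0.054] w 87.8
rows [0.448 0.034 2.682]
[-0.5063  0.4101  1.8479  0.0037  0.8178 -1.63  ] [-0.0017  0.7176  0.2664  0.0022 -1.0205 -0.0047]
```

```bash
python3 -m crank '[{"travel":[0,0,0],"turn":0},{"travel":[0,0,0],"turn":0}]' >/dev/null; python3 -c "
from h import *
o,R=st([492.6,-257.7,34]);print(o['qpos'].round(4),o['qvel'].round(4))"
```

```text
t7.75 p [ 502.45 -264.14  168.21] toolz [ 0.0522 -0.0259 -0.9983] yaw(x) 2.6920 q6 -1.630 F [ 0.31 -0.27  1.07] M [-0.045  0.044 -0.015] w 88.2
rows [0.389 0.032 2.666]
[-0.5064  0.4118  1.8478  0.0037  0.8237 -1.63  ] [ 0.0021  0.0141  0.0164  0.0007  0.0166 -0.0005]
```

```bash
python3 -m crank '[{"travel":[0.05,0,-0.1],"turn":0},{"travel":[0.05,0,-0.2],"turn":0},{"travel":[0.05,0,-0.3],"turn":0},{"travel":[0.05,0,-0.3],"turn":0},{"travel":[0.05,0,-0.3],"turn":0},{"travel":[0.05,0,-0.2],"turn":0},{"travel":[0.02,0,-0.1],"turn":0},{"travel":[0,0,0],"turn":0},{"travel":[0,0,0],"turn":0}]' >/dev/null; python3 -c "
from h import *
o,R=st([492.6,-257.7,34]);print(o['qpos'].round(4),o['qvel'].round(4))";  
```

```text
t8.65 p [ 487.81 -257.2   267.76] toolz [ 0.0766 -0.0394 -0.9963] yaw(x) 2.6925 q6 -1.632 F [ 0.61 -1.09 -0.2 ] M [0.02  0.084 0.   ] w 88.0
rows [0.312 0.043 4.666]
[-0.5083  0.2455  1.8223  0.0034  0.9877 -1.6317] [-0.0001 -0.0139 -0.0033  0.0007  0.005   0.0006]
```

```bash
python3 -m crank '[{"travel":[-0.3,0,0],"turn":0},{"travel":[-0.3,0,0],"turn":0},{"travel":[-0.3,0,0],"turn":0},{"travel":[0,0,0],"turn":0},{"travel":[0,0,0],"turn":0}]' >/dev/null; python3 -c "
from h import *
o,R=st([492.6,-257.7,34]);print(o['qpos'].round(4),o['qvel'].round(4))";   python3 -m crank '[{"travel":[0,0,0.3],"turn":0},{"travel":[0,0,0.3],"turn":0},{"travel":[0,0,0.3],"turn":0},{"travel":[0,0,0],"turn":0},{"travel":[0,0,0],"turn":0}]' >/dev/null; python3 -c "
from h import *
o,R=st([492.6,-257.7,34]);print(o['qpos'].round(4),o['qvel'].round(4))"; 
```

```text
t9.15 p [ 527.52 -276.22  267.98] toolz [ 0.0704 -0.036  -0.9969] yaw(x) 2.6924 q6 -1.626 F [-0.13 -0.22 -0.05] M [-0.017  0.074  0.018] w 88.0
rows [1.157 0.039 4.602]
[-0.5035  0.3151  1.7241  0.0029  1.0233 -1.6265] [ 0.0008  0.0135 -0.0065 -0.0008 -0.0068 -0.0008]
t9.65 p [ 526.86 -275.87  216.94] toolz [ 0.0651 -0.0331 -0.9973] yaw(x) 2.6924 q6 -1.627 F [-0.04 -0.62 -0.44] M [0.056 0.016 0.016] w 88.1
rows [1.04  0.035 3.592]
[-0.5035  0.3766  1.7651  0.003   0.9269 -1.6268] [-0.001   0.0139  0.0244 -0.0008 -0.0079  0.0011]
```

```bash
python3 -m crank '[{"travel":[0,0,0.3],"turn":0},{"travel":[0,0,0.3],"turn":0},{"travel":[0,0,0.3],"turn":0},{"travel":[0,0,0],"turn":0},{"travel":[0,0,0],"turn":0}]' >/dev/null; python3 -c "
from h import *
o,R=st([492.6,-257.7,34]);print(o['qpos'].round(4),o['qvel'].round(4))"; python3 -m crank '[{"travel":[0.3,0,0],"turn":0},{"travel":[0.3,0,0],"turn":0},{"travel":[0.3,0,0],"turn":0},{"travel":[0,0,0],"turn":0},{"travel":[0,0,0],"turn":0}]' >/dev/null; python3 -c "
from h import *
o,R=st([492.6,-257.7,34]);print(o['qpos'].round(4),o['qvel'].round(4))"; 
```

```text
t10.15 p [ 529.92 -277.48  169.93] toolz [ 0.067  -0.0342 -0.9972] yaw(x) 2.6923 q6 -1.627 F [-0.85 -0.04  0.64] M [0.045 0.017 0.022] w 87.9
rows [1.046 0.037 2.647]
[-0.5034  0.4431  1.7903  0.0032  0.833  -1.6269] [ 0.0007  0.0116  0.0118 -0.0011 -0.0065 -0.0006]
t10.65 p [ 490.59 -258.65  169.69] toolz [ 0.0727 -0.0374 -0.9967] yaw(x) 2.6924 q6 -1.632 F [ 0.72  0.15 -0.59] M [-0.025  0.018  0.043] w 88.1
rows [0.194 0.04  2.707]
[-0.5081  0.3845  1.8906  0.0039  0.7847 -1.6322] [-0.0004 -0.012   0.0086  0.0006  0.0054  0.0002]
```

```bash
python3 -m crank '[{"travel":[0,0,0.1],"turn":0},{"travel":[0,0,0.1],"turn":0},{"travel":[0,0,0.1],"turn":0},{"travel":[0,0,0.1],"turn":0},{"travel":[0,0,0.1],"turn":0},{"travel":[0,0,0.1],"turn":0},{"travel":[0,0,0],"turn":0}]' >/dev/null; python3 -c "
from h import *
o,R=st([492.6,-257.7,34]);print(o['qpos'].round(4),o['qvel'].round(4))"; python3 -m crank '[{"travel":[0,0,-0.6],"turn":0},{"travel":[0,0,0],"turn":0},{"travel":[0,0,0],"turn":0}]' >/dev/null; python3 -c "
from h import *
o,R=st([492.6,-257.7,34]);print(o['qpos'].round(4),o['qvel'].round(4))"; 
```

```text
t11.35 p [ 495.52 -261.16  137.39] toolz [ 0.0746 -0.0384 -0.9965] yaw(x) 2.6924 q6 -1.632 F [-0.29 -1.28  1.11] M [-0.015  0.081 -0.006] w 87.6
rows [0.256 0.041 2.054]
[-0.5077  0.4412  1.8975  0.0042  0.7189 -1.6323] [ 0.0005  0.0011 -0.0041  0.0005  0.0023  0.0003]
t11.65 p [ 492.7  -259.69  166.74] toolz [ 0.0725 -0.0372 -0.9967] yaw(x) 2.6925 q6 -1.632 F [ 0.88  0.37 -0.89] M [0.045 0.001 0.009] w 88.1
rows [0.235 0.04  2.644]
[-0.5079  0.3921  1.8871  0.0039  0.7809 -1.6321] [-0.0005 -0.0246 -0.0229 -0.0011  0.007  -0.002 ]
```

```bash
python3 -m crank '[{"travel":[-0.05,0,0],"turn":0},{"travel":[-0.05,0,0],"turn":0},{"travel":[-0.05,0,0],"turn":0},{"travel":[-0.05,0,0],"turn":0},{"travel":[-0.05,0,0],"turn":0},{"travel":[0,0,0],"turn":0}]' >/dev/null; python3 -c "
from h import *
o,R=st([492.6,-257.7,34]);print(o['qpos'].round(4),o['qvel'].round(4))"; python3 -m crank '[{"travel":[-0.05,0,-0.3],"turn":0},{"travel":[-0.05,0,-0.3],"turn":0},{"travel":[-0.05,0,-0.3],"turn":0},{"travel":[-0.05,0,-0.3],"turn":0},{"travel":[0,0,0],"turn":0}]' >/dev/null; python3 -c "
from h import *
o,R=st([492.6,-257.7,34]);print(o['qpos'].round(4),o['qvel'].round(4))"; 
```

```text
t12.25 p [ 504.44 -265.32  165.9 ] toolz [ 0.0705 -0.0361 -0.9969] yaw(x) 2.6924 q6 -1.630 F [-0.9  -0.48  0.19] M [-0.007  0.071  0.013] w 87.8
rows [0.488 0.04  2.607]
[-0.5064  0.4109  1.8578  0.0037  0.7936 -1.6304] [-0.0002  0.0027  0.0045  0.     -0.0003 -0.001 ]
t12.75 p [ 508.67 -267.16  227.09] toolz [ 0.0676 -0.0345 -0.9971] yaw(x) 2.6924 q6 -1.629 F [ 0.95  0.22 -0.44] M [ 0.028  0.017 -0.046] w 87.6
rows [0.664 0.037 3.822]
[-0.5056  0.3339  1.8031  0.0032  0.9287 -1.629 ] [ 0.0001  0.0191  0.0305  0.0015 -0.0144 -0.0016]
```

```bash
python3 -m crank '[{"travel":[-0.05,0,0.1],"turn":0},{"travel":[-0.05,0,0.2],"turn":0},{"travel":[-0.05,0,0.3],"turn":0},{"travel":[-0.05,0,0.3],"turn":0},{"travel":[-0.05,0,0.3],"turn":0},{"travel":[-0.05,0,0.2],"turn":0},{"travel":[-0.02,0,0.1],"turn":0},{"travel":[0,0,0],"turn":0},{"travel":[0,0,0],"turn":0}]' >/dev/null; python3 -c "
from h import *
o,R=st([492.6,-257.7,34]);print(o['qpos'].round(4),o['qvel'].round(4))"
```

```text
t13.65 p [ 526.76 -275.86  140.57] toolz [ 0.0594 -0.03   -0.9978] yaw(x) 2.6923 q6 -1.627 F [ 0.13 -1.18  0.9 ] M [ 0.072  0.024 -0.028] w 87.9
rows [0.913 0.033 2.075]
[-0.5036  0.4838  1.8079  0.0034  0.7833 -1.6274] [-0.0018  0.0086 -0.0015 -0.0016 -0.0033 -0.0015]
```

```bash
python3 -m crank '[{"travel":[0,0,-0.6],"turn":0},{"travel":[0,0,-0.6],"turn":0},{"travel":[0,0,0],"turn":0},{"travel":[0,0,-0.6],"turn":0},{"travel":[0,0,-0.6],"turn":0},{"travel":[0,0,0],"turn":0},{"travel":[0,0,0],"turn":0}]' >/dev/null; python3 -c "
from h import *
o,R=st([492.6,-257.7,34]);print(o['qpos'].round(4),o['qvel'].round(4))"
python3 -m crank '[{"travel":[0,0,0.1],"turn":0},{"travel":[0,0,0.2],"turn":0},{"travel":[0,0,0.3],"turn":0},{"travel":[0,0,0.3],"turn":0},{"travel":[0,0,0.3],"turn":0},{"travel":[0,0,0.3],"turn":0},{"travel":[0,0,0.2],"turn":0},{"travel":[0,0,0.1],"turn":0},{"travel":[0,0,0],"turn":0},{"travel":[0,0,0],"turn":0}]' >/dev/null; python3 -c "
from h import *
o,R=st([492.6,-257.7,34]);print(o['qpos'].round(4),o['qvel'].round(4))"
```

```text
t14.35 p [ 519.07 -271.99  264.89] toolz [ 0.0613 -0.031  -0.9976] yaw(x) 2.6923 q6 -1.627 F [0.22 0.11 0.21] M [0.043 0.039 0.01 ] w 87.5
rows [0.917 0.033 4.566]
[-0.5042  0.3086  1.7407  0.0029  1.0236 -1.6271] [-0.0001 -0.0208 -0.0158 -0.0001  0.0028  0.0009]
t15.35 p [ 518.85 -271.61  156.71] toolz [ 0.0455 -0.0223 -0.9987] yaw(x) 2.6922 q6 -1.627 F [0.21 0.41 0.81] M [ 0.013  0.034 -0.021] w 87.8
rows [0.717 0.023 2.421]
[-0.5038  0.4544  1.8093  0.0033  0.8273 -1.6274] [-0.0001  0.007   0.0015 -0.0009 -0.0033  0.001 ]
```

```bash
python3 -m crank '[{"travel":[0,0,-0.8],"turn":0},{"travel":[0,0,-0.8],"turn":0},{"travel":[0,0,-0.8],"turn":0},{"travel":[0,0,0],"turn":0},{"travel":[0,0,0],"turn":0}]' >/dev/null; python3 -c "
from h import *
o,R=st([492.6,-257.7,34]);print(o['qpos'].round(4),o['qvel'].round(4))"
python3 -m crank '[{"travel":[0,0,0.1],"turn":0},{"travel":[0,0,0.2],"turn":0},{"travel":[0,0,0.3],"turn":0},{"travel":[0,0,0.3],"turn":0},{"travel":[0,0,0.3],"turn":0},{"travel":[0,0,0.3],"turn":0},{"travel":[0,0,0.2],"turn":0},{"travel":[0,0,0.1],"turn":0},{"travel":[0,0,0],"turn":0},{"travel":[0,0,0],"turn":0}]' >/dev/null; python3 -c "
from h import *
o,R=st([492.6,-257.7,34]);print(o['qpos'].round(4),o['qvel'].round(4))"
```

```text
t15.85 p [ 513.7  -269.1   282.87] toolz [ 0.0477 -0.0235 -0.9986] yaw(x) 2.6922 q6 -1.627 F [ 0.12  0.46 -0.37] M [ 0.025 -0.026  0.   ] w 88.1
rows [0.743 0.024 4.945]
[-0.5043  0.2864  1.7264  0.0028  1.0757 -1.627 ] [-0.0012 -0.0429 -0.0405  0.0028  0.0123 -0.0007]
t16.85 p [ 512.54 -268.22  175.91] toolz [ 0.0324 -0.0151 -0.9994] yaw(x) 2.6921 q6 -1.627 F [-0.03 -0.24 -0.1 ] M [0.03  0.035 0.008] w 87.6
rows [0.552 0.015 2.82 ]
[-0.5039  0.4232  1.8045  0.0032  0.8783 -1.6272] [-0.0008  0.0071  0.0028  0.0007 -0.0042 -0.0002]
```

```bash
python3 -m crank '[{"travel":[0,0,-0.8],"turn":0},{"travel":[0,0,-0.8],"turn":0},{"travel":[0,0,-0.8],"turn":0},{"travel":[0,0,0],"turn":0},{"travel":[0.14,0,0],"turn":0},{"travel":[0.14,0,0],"turn":0},{"travel":[0,0,0],"turn":0}]' >/dev/null; python3 -c "
from h import *
o,R=st([492.6,-257.7,34]);print(o['qpos'].round(4),o['qvel'].round(4))"
python3 -m crank '[{"travel":[0,0,0.1],"turn":0},{"travel":[0,0,0.2],"turn":0},{"travel":[0,0,0.3],"turn":0},{"travel":[0,0,0.3],"turn":0},{"travel":[0,0,0.3],"turn":0},{"travel":[0,0,0.3],"turn":0},{"travel":[0,0,0.2],"turn":0},{"travel":[0,0,0.1],"turn":0},{"travel":[0,0,0],"turn":0},{"travel":[0,0,0],"turn":0}]' >/dev/null; python3 -c "
from h import *
o,R=st([492.6,-257.7,34]);print(o['qpos'].round(4),o['qvel'].round(4))"
```

```text
t17.55 p [ 494.77 -259.7   300.83] toolz [ 0.0339 -0.0159 -0.9993] yaw(x) 2.6922 q6 -1.628 F [-0.75  0.13 -0.31] M [-0.027  0.021  0.007] w 87.8
rows [0.256 0.015 5.331]
[-0.506   0.2418  1.7426  0.0028  1.1199 -1.6285] [-0.0014  0.0041 -0.0011 -0.0005 -0.0093 -0.0001]
t18.55 p [ 494.33 -259.19  196.5 ] toolz [ 0.0222 -0.0094 -0.9997] yaw(x) 2.6921 q6 -1.629 F [-0.6  -0.48  0.4 ] M [-0.038  0.058  0.073] w 87.6
rows [0.122 0.008 3.248]
[-0.5056  0.3717  1.8281  0.0032  0.9178 -1.6288] [ 0.0018  0.0054 -0.0001  0.0007 -0.002   0.0027]
```

```bash
python3 -m crank '[{"travel":[0.02,0,0.1],"turn":0},{"travel":[0.02,0,0.2],"turn":0},{"travel":[0.02,0,0.3],"turn":0},{"travel":[0.02,0,0.3],"turn":0},{"travel":[0,0,0.3],"turn":0},{"travel":[0,0,0.3],"turn":0},{"travel":[0,0,0.2],"turn":0},{"travel":[0,0,0.1],"turn":0},{"travel":[0,0,0],"turn":0},{"travel":[0,0,0],"turn":0}]' >/dev/null; python3 -c "
from h import *
o,R=st([492.6,-257.7,34]);print(o['qpos'].round(4),o['qvel'].round(4))"
```

```text
t19.55 p [ 494.6  -259.36  103.76] toolz [ 0.0287 -0.0131 -0.9995] yaw(x) 2.6921 q6 -1.630 F [-0.48 -0.91  0.04] M [ 0.021 -0.002 -0.006] w 87.7
rows [0.094 0.012 1.393]
[-0.5056  0.5104  1.8807  0.0038  0.7191 -1.6297] [ 0.0006  0.0002 -0.0008 -0.0021 -0.0007 -0.    ]
```

```bash
python3 -m crank '[{"travel":[0.05,0.01,0],"turn":0},{"travel":[0.05,0,0],"turn":0},{"travel":[0,0,0],"turn":0},{"travel":[0,0,0.2],"turn":0},{"travel":[0,0,0.3],"turn":0},{"travel":[0,0,0.3],"turn":0},{"travel":[0,0,0.2],"turn":0},{"travel":[0,0,0.1],"turn":0},{"travel":[0,0,0],"turn":0}]' >/dev/null; python3 -c "
from h import *
o,R=st([492.6,-257.7,34]);print(o['qpos'].round(4),o['qvel'].round(4))"
```

```text
t20.45 p [ 492.42 -257.74   45.05] toolz [ 0.031  -0.0143 -0.9994] yaw(x) 2.6921 q6 -1.630 F [ 0.71 -0.03  0.34] M [-0.008  0.021 -0.002] w 87.9
rows [0.005 0.002 0.221]
[-0.5049  0.6082  1.9014  0.0044  0.598  -1.6297] [-0.0018  0.0089 -0.0026  0.002  -0.0011 -0.0006]
```

```bash
python3 -m crank '[{"travel":[0,0,0.12],"turn":0},{"travel":[0,0,0.1],"turn":0},{"travel":[0,0,0],"turn":0}]' 0.4; python3 -m crank '[{"travel":[0,0,0],"turn":0},{"travel":[0,0,0],"turn":0},{"travel":[0,0,0],"turn":0},{"travel":[0,0,0],"turn":0}]' -1; python3 -c "
from h import *
o,R=st([492.6,-257.7,34]);print(o['qpos'].round(4),o['qvel'].round(4))"
```

```text
t: 20.75
ee_pos: [493.1, -258.1, 33.4]
orientation: [0.693, 3.029, -0.011]
ft_force: [1.2, -0.3, 0.5]
width: 67.5
t: 21.15
ee_pos: [493.5, -258.3, 34.1]
orientation: [0.692, 3.028, -0.012]
ft_force: [-0.0, 0.1, -1.2]
width: 51.6
t21.15 p [ 493.54 -258.33   34.15] toolz [ 0.0327 -0.0153 -0.9993] yaw(x) 2.6921 q6 -1.630 F [-0.01  0.14 -1.17] M [-0.045  0.006 -0.007] w 51.6
rows [0.023 0.003 0.002]
[-0.5049  0.6284  1.9007  0.0045  0.5764 -1.6299] [ 0.0002 -0.0032 -0.0008 -0.0017 -0.0004 -0.0003]
```

```bash
python3 -m crank '[{"travel":[0,0,0],"turn":0},{"travel":[0,0,0],"turn":0},{"travel":[0,0,0],"turn":0.4},{"travel":[0,0,0],"turn":1},{"travel":[0,0,0],"turn":1},{"travel":[0,0,0],"turn":1},{"travel":[0,0,0],"turn":1},{"travel":[0,0,0],"turn":1},{"travel":[0,0,0],"turn":1},{"travel":[0,0,0],"turn":1},{"travel":[0,0,0],"turn":1},{"travel":[0,0,0],"turn":1},{"travel":[0,0,0],"turn":1},{"travel":[0,0,0],"turn":1},{"travel":[0,0,0],"turn":0.5},{"travel":[0,0,0],"turn":0}]' 0.55; python3 -c "
from h import *
o,R=st([493.5,-258.3,34]);print(o['qpos'].round(4),o['qvel'].round(4))"
```

```text
t: 22.75
ee_pos: [494.8, -259.0, 35.9]
orientation: [2.322, 2.062, 0.024]
ft_force: [0.5, -0.2, 0.5]
width: 68.2
t22.75 p [ 494.83 -259.04   35.9 ] toolz [ 0.0359 -0.0171 -0.9992] yaw(x) 1.4521 q6 -0.390 F [ 0.54 -0.19  0.55] M [-0.015  0.097  0.001] w 68.2
rows [ 0.012 -0.03   0.037]
[-0.5048  0.6257  1.8997  0.0044  0.5765 -0.3901] [ 0.0008 -0.0007  0.0006  0.0003 -0.001  -0.0191]
```

```bash
python3 -m crank '[{"travel":[0,0,0.04],"turn":0.8},{"travel":[0,0,0],"turn":1},{"travel":[0,0,0],"turn":1},{"travel":[0,0,0],"turn":0.3},{"travel":[0,0,0],"turn":0}]'; python3 -c "
from h import *
o,R=st([493.5,-258.3,34]);print(o['qpos'].round(4),o['qvel'].round(4))";python3 -m crank '[{"travel":[0,0,0],"turn":0},{"travel":[0,0,0],"turn":0},{"travel":[0,0,0],"turn":0},{"travel":[0,0,0],"turn":0}]' -1; python3 -c "
from h import *
o,R=st([493.5,-258.3,34])"
```

```text
t: 23.25
ee_pos: [495.1, -259.2, 34.2]
orientation: [2.617, 1.674, 0.033]
ft_force: [0.1, 0.0, -0.3]
width: 68.0
t23.25 p [ 495.13 -259.24   34.16] toolz [ 0.0365 -0.0174 -0.9992] yaw(x) 1.1381 q6 -0.076 F [ 0.08  0.04 -0.34] M [-0.086  0.065  0.055] w 68.0
rows [ 0.003 -0.038  0.002]
[-0.5049  0.629   1.8994  0.0044  0.5728 -0.0758] [-0.0007  0.0002  0.0009  0.0002  0.0001 -0.0139]
t: 23.65
ee_pos: [495.0, -259.2, 34.2]
orientation: [2.614, 1.68, 0.033]
ft_force: [1.6, 0.7, -0.3]
width: 52.1
t23.65 p [ 495.03 -259.18   34.16] toolz [ 0.0363 -0.0173 -0.9992] yaw(x) 1.1427 q6 -0.080 F [ 1.6   0.68 -0.34] M [-0.078  0.129  0.056] w 52.1
rows [ 0.003 -0.035  0.002]
```

```bash
python3 -m crank '[{"travel":[0,0,-0.3],"turn":0},{"travel":[0,0,-0.8],"turn":0},{"travel":[0,0,-0.8],"turn":0},{"travel":[0,0,0],"turn":0},{"travel":[0,0,-0.8],"turn":0},{"travel":[0,0,-0.8],"turn":0},{"travel":[0,0,-0.8],"turn":0},{"travel":[0,0,0],"turn":0},{"travel":[0,0,-0.8],"turn":0},{"travel":[0,0,-0.8],"turn":0},{"travel":[0,0,-0.8],"turn":0},{"travel":[0,0,0],"turn":0}]'; python3 -c "
from h import *
o,R=st([478,123,400]);print(o['qpos'].round(4),o['qvel'].round(4))"
```

```text
t: 24.85
ee_pos: [479.1, -251.3, 380.3]
orientation: [2.618, 1.687, 0.026]
ft_force: [-0.0, 0.1, -0.8]
width: 51.7
t24.85 p [ 479.13 -251.34  380.26] toolz [ 0.0287 -0.0132 -0.9995] yaw(x) 1.1450 q6 -0.081 F [-0.03  0.14 -0.84] M [-0.008  0.03  -0.   ] w 51.7
rows [ 6.809 -3.099 -0.494]
[-0.5064  0.1458  1.6788  0.0024  1.2855 -0.0812] [-0.0006  0.0459  0.0933 -0.0017 -0.0434 -0.0009]
```

```bash
python3 -m crank '[{"travel":[0.3,-0.15,0],"turn":0},{"travel":[0.6,-0.3,0],"turn":0},{"travel":[0.6,-0.3,0],"turn":0},{"travel":[0.6,-0.3,0],"turn":0},{"travel":[0.6,-0.3,0],"turn":0},{"travel":[0.6,-0.3,0],"turn":0},{"travel":[0.6,-0.3,0],"turn":0},{"travel":[0.6,-0.3,0],"turn":0},{"travel":[0.3,-0.15,0],"turn":0},{"travel":[0,0,0],"turn":0},{"travel":[0,0,0],"turn":0}]'; python3 -c "
from h import *
o,R=st([478,123,400]);print(o['qpos'].round(4),o['qvel'].round(4))"
```

```text
t: 25.95
ee_pos: [454.9, 35.0, 355.0]
orientation: [2.637, 1.701, -0.012]
ft_force: [0.6, -0.0, -1.0]
width: 51.7
t25.95 p [454.92  35.   354.96] toolz [-0.0049 -0.0068 -1.    ] yaw(x) 1.1458 q6 0.482 F [ 0.56 -0.02 -0.97] M [-0.075  0.073 -0.013] w 51.7
rows [ 1.786 -0.307 -0.915]
[ 0.0549  0.04    1.8539 -0.0068  1.253   0.482 ] [ 0.0228  0.0073  0.0245  0.0034 -0.0072  0.0094]
```

```bash
python3 -c "
from h import *
snap('wrist','w3.png')
st()"
```

```text
t26.00 p [454.86  34.71 354.89] toolz [-0.0053 -0.0066 -1.    ] yaw(x) 1.1450 q6 0.482 F [-0.86 -0.12 -1.46] M [-0.058  0.107 -0.028] w 51.7
```

View pics/w3.png

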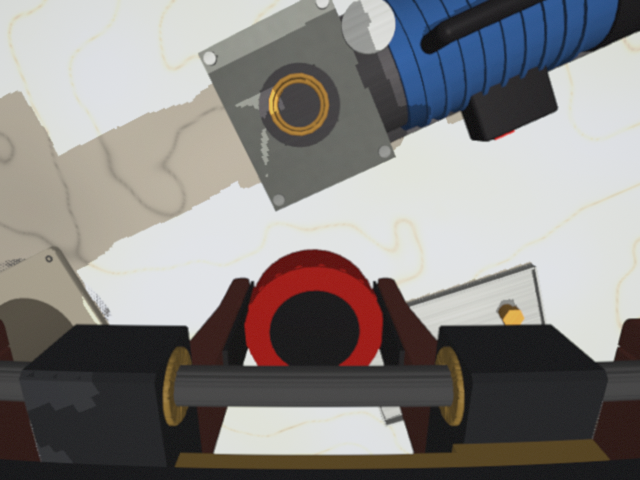

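```bash
cat >> h.py <<'E'
def mouthfit(im,i,roi,show=None):
    x0,x1,y0,y1=roi
    hsv=cv2.cvtColor(im,cv2.COLOR_BGR2HSV)
    m=((hsv[...,0]>10)&(hsv[...,0]<32)&(hsv[...,1]>100)&(hsv[...,2]>70)).astype(np.uint8)
    k=np.zeros_like(m);k[y0:y1,x0:x1]=1;m*=k
    pts=cv2.findNonZero(m);h=cv2.convexHull(pts);e=cv2.fitEllipse(h)
    print('hull ellipse',e,'->',atz(i,*e[0],168).round(2))
    if show: cv2.imwrite('pics/'+show,cv2.resize(im[y0-20:y1+20,x0-20:x1+20],None,fx=5,fy=5,interpolation=cv2.INTER_CUBIC))
    return e
E
python3 - <<'E'
from h import *
im=cv2.imread('pics/w3.png');i=load('w3.png')
e=mouthfit(im,i,(255,345,60,150),'z3.png')
C=atz(i,*e[0],168)
# expected rim outlines
import math
for r in (24,21):
    P=[proj(i,C+np.array([r*math.cos(a),r*math.sin(a),0])) for a in np.linspace(0,2*np.pi,40)]
    P=np.array(P);print(r,P.min(0).round(1),P.max(0).round(1))
o=ctrl.get_obs();R=cv2.Rodrigues(np.array(o['orientation']))[0]
print('plug top pred',proj(i,o['ee_pos']+R@np.array([0,0,-10.8])))
for r in(26,17):
    P=np.array([proj(i,o['ee_pos']+R@np.array([r*math.cos(a),r*math.sin(a),-10.8])) for a in np.linspace(0,2*np.pi,60)]);print(r,P.min(0).round(1),P.max(0).round(1))
E
```

```text
hull ellipse ((298.2940979003906, 104.00817108154297), (60.74905776977539, 62.83127212524414), 177.18682861328125) -> [480.99 122.36 168.  ]
24 [268.1  72. ] [328.5 134.9]
21 [271.9  76.1] [324.7 131.1]
plug top pred (np.float64(313.41392358706025), np.float64(332.35180988913953))
26 [244.3 267.2] [382.5 390.8]
17 [268.2 290.5] [358.6 371.3]
```

View pics/z3.png

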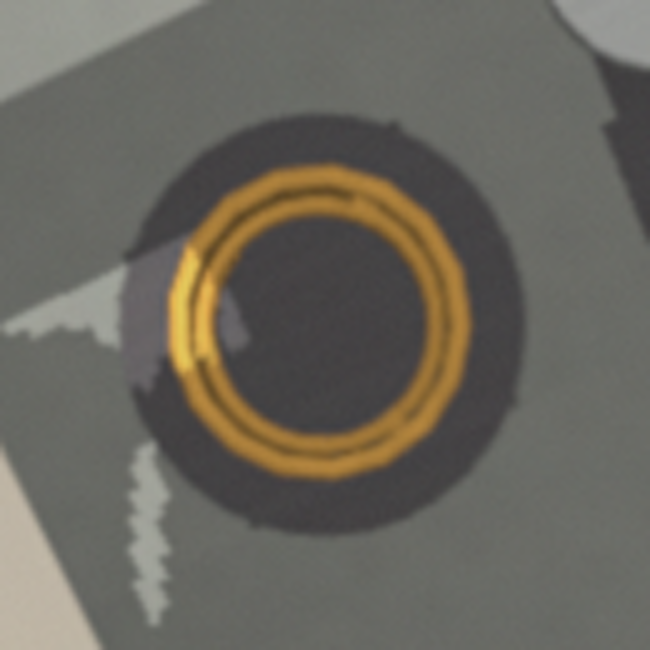

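```bash
python3 -m crank '[{"travel":[0,0,0.3],"turn":0},{"travel":[0,0,0.3],"turn":0},{"travel":[0,0,0.3],"turn":0},{"travel":[0,0,0],"turn":0},{"travel":[0,0,0],"turn":0},{"travel":[0,0,0.3],"turn":0},{"travel":[0,0,0.3],"turn":0},{"travel":[0,0,0.3],"turn":0},{"travel":[0,0,0],"turn":0},{"travel":[0,0,0],"turn":0}]'; python3 - <<'E'
from h import *
o,R=st([481,122.4,230])
im,i=snap('wrist','w4.png')
print(o['qpos'].round(4),o['qvel'].round(4))
o,R=st([481,122.4,230])
E
```

```text
t: 27.0
ee_pos: [456.3, 27.9, 264.7]
orientation: [2.644, 1.686, -0.008]
ft_force: [0.1, -0.0, -1.1]
width: 51.9
t27.00 p [456.26  27.94 264.73] toolz [-0.0013 -0.0076 -1.    ] yaw(x) 1.1355 q6 0.480 F [ 0.07 -0.02 -1.13] M [-0.053  0.07   0.026] w 51.9
rows [ 1.927 -0.349  0.68 ]
[ 0.0399  0.1403  1.962  -0.0087  1.0408  0.4796] [-0.0071  0.0018  0.0034  0.0001  0.0046 -0.0019]
t27.05 p [456.21  27.97 264.77] toolz [-0.0012 -0.0075 -1.    ] yaw(x) 1.1356 q6 0.480 F [ 1.21 -0.11 -0.94] M [-0.077  0.074 -0.039] w 51.5
rows [ 1.927 -0.348  0.681]
```

View pics/w4.png

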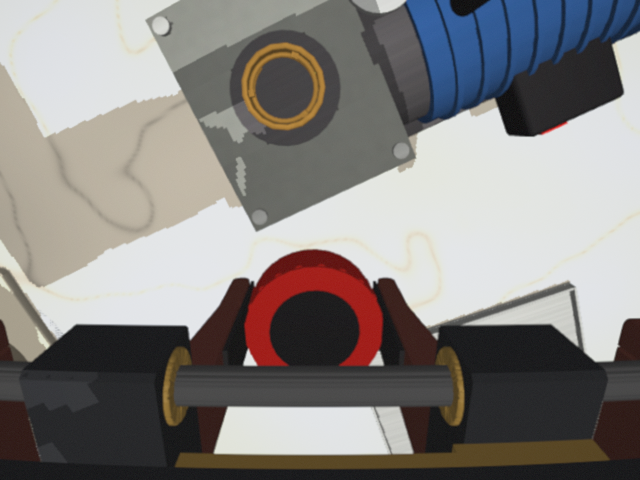

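```bash
python3 - <<'E'
from h import *
im=cv2.imread('pics/w4.png');i=load('w4.png')
e=mouthfit(im,i,(225,345,30,145),'z4.png')
C=atz(i,*e[0],168)
o=ctrl.get_obs();R=cv2.Rodrigues(np.array(o['orientation']))[0]
print('tool offset mm',R.T@(C-o['ee_pos']))
i2=imaging.camera_info('wrist');c,_=ray(i,0,0);c2,_=ray(i2,0,0);print(c,c2,R.T@(c-o['ee_pos']))
it=load('top0.png');print('mouth predicted in top',proj(it,C),proj(it,C+[24,0,0]),proj(it,C-[24,0,0]),proj(it,C+[0,24,0]),proj(it,C-[0,24,0]))
E
```

```text
hull ellipse ((282.85400390625, 85.92272186279297), (83.84408569335938, 88.0020980834961), 169.30419921875) -> [481.18 122.49 168.  ]
tool offset mm [ 96.94890498 -17.4010265   96.02773281]
[487.57709748  96.12640368 409.18753631] [487.53166894  96.15314071 409.24064177] [ 7.39703708e+01  1.14854673e-02 -1.44961931e+02]
mouth predicted in top (np.float64(262.9341696332939), np.float64(252.163450614795)) (np.float64(263.04584798246935), np.float64(243.15783409851886)) (np.float64(262.8273361296793), np.float64(261.18663526091575)) (np.float64(253.94964374688232), np.float64(252.10194192257168)) (np.float64(271.9338030150742), np.float64(252.223262723336))
```

View pics/z4.png

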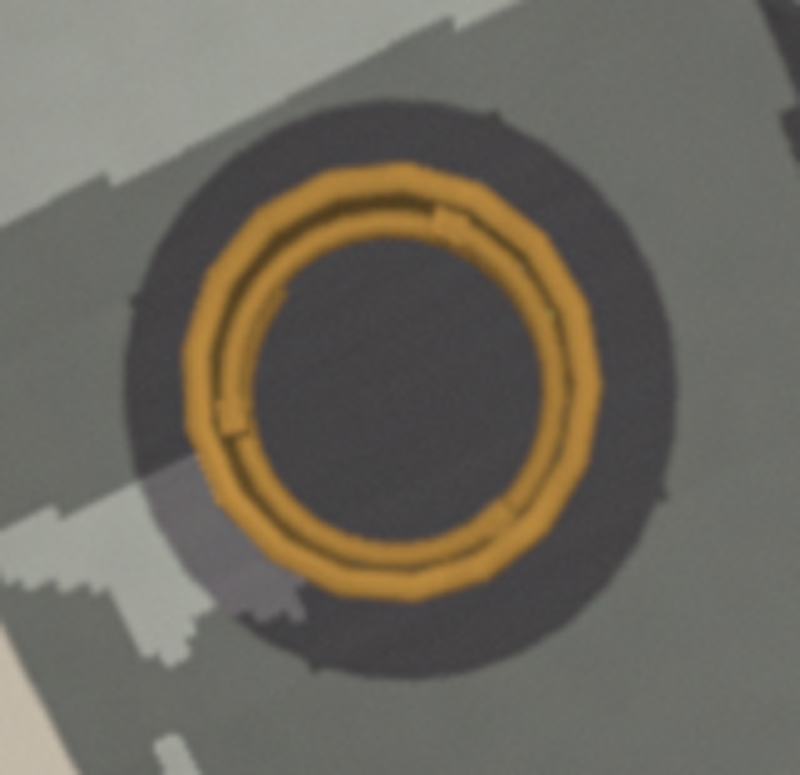

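```bash
python3 -m crank '[{"travel":[0.3,-0.06,0],"turn":0},{"travel":[0.4,-0.08,0],"turn":0},{"travel":[0.4,-0.08,0],"turn":0},{"travel":[0.4,-0.07,0],"turn":0},{"travel":[0.2,-0.03,0],"turn":0},{"travel":[0,0,0],"turn":0},{"travel":[0,0,0],"turn":0}]'; python3 - <<'E'
from h import *
o,R=st([481.1,122.4,230])
print(o['qpos'].round(4),o['qvel'].round(4))
E
```

```text
t: 27.75
ee_pos: [481.6, 113.9, 270.9]
orientation: [2.641, 1.682, 0.006]
ft_force: [-0.1, -1.0, -1.3]
width: 52.1
t27.75 p [481.64 113.94 270.93] toolz [ 0.0087 -0.0065 -0.9999] yaw(x) 1.1339 q6 0.655 F [-0.12 -1.01 -1.33] M [ 0.008  0.126 -0.013] w 52.1
rows [ 0.151 -0.09   0.817]
[ 0.2131  0.1885  1.8861 -0.0094  1.0599  0.6546] [ 0.0029 -0.0023 -0.0079  0.0008  0.0028 -0.0024]
```

```bash
python3 -m crank '[{"travel":[0.08,-0.05,0],"turn":0},{"travel":[0.08,-0.05,0],"turn":0},{"travel":[0,0,0],"turn":0},{"travel":[0,0,0.1],"turn":0},{"travel":[0,0,0.2],"turn":0},{"travel":[0,0,0.3],"turn":0},{"travel":[0,0,0.3],"turn":0},{"travel":[0,0,0.2],"turn":0},{"travel":[0,0,0.1],"turn":0},{"travel":[0,0,0],"turn":0},{"travel":[0,0,0],"turn":0}]'; python3 - <<'E'
from h import *
o,R=st([481.1,122.4,190])
E
```

```text
t: 28.85
ee_pos: [479.7, 120.7, 205.8]
orientation: [2.644, 1.678, 0.002]
ft_force: [-0.2, -0.1, -0.4]
width: 51.6
t28.85 p [479.68 120.74 205.8 ] toolz [ 0.0066 -0.0076 -0.9999] yaw(x) 1.1309 q6 0.675 F [-0.25 -0.14 -0.43] M [-0.054  0.092  0.037] w 51.6
rows [0.043 0.009 0.316]
```

```bash
python3 -m crank '[{"travel":[0.045,0.01,0],"turn":0},{"travel":[0,0,0],"turn":0}]'; python3 - <<'E'
from h import *
o,R=st([481.1,122.4,190])
im,i=snap('wrist','w5.png'); o,R=st([481.1,122.4,190])
im,i=snap('scene','s5.png')
x,y=map(int,proj(i,[481,122,180]));print(x,y)
cv2.imwrite('pics/s5z.png',cv2.resize(im[y-60:y+60,x-70:x+70],None,fx=5,fy=5,interpolation=cv2.INTER_CUBIC))
o,R=st([481.1,122.4,190])
E
```

```text
t: 29.05
ee_pos: [481.8, 122.8, 206.7]
orientation: [2.644, 1.678, 0.005]
ft_force: [0.2, 0.0, -0.4]
width: 51.8
t29.05 p [481.84 122.81 206.68] toolz [ 0.0083 -0.0073 -0.9999] yaw(x) 1.1309 q6 0.678 F [ 0.15  0.   -0.42] M [-0.031  0.108  0.002] w 51.8
rows [-0.013 -0.013  0.333]
t29.10 p [481.77 122.75 206.71] toolz [ 0.0083 -0.0073 -0.9999] yaw(x) 1.1309 q6 0.678 F [ 0.06 -0.85 -1.3 ] M [-0.046  0.114 -0.006] w 51.7
rows [-0.011 -0.013  0.334]
346 197
t29.15 p [481.62 122.71 206.62] toolz [ 0.008  -0.0073 -0.9999] yaw(x) 1.1309 q6 0.678 F [ 0.15 -0.24 -0.3 ] M [-0.064  0.081 -0.021] w 51.9
rows [-0.009 -0.01   0.332]
```

View pics/s5z.png

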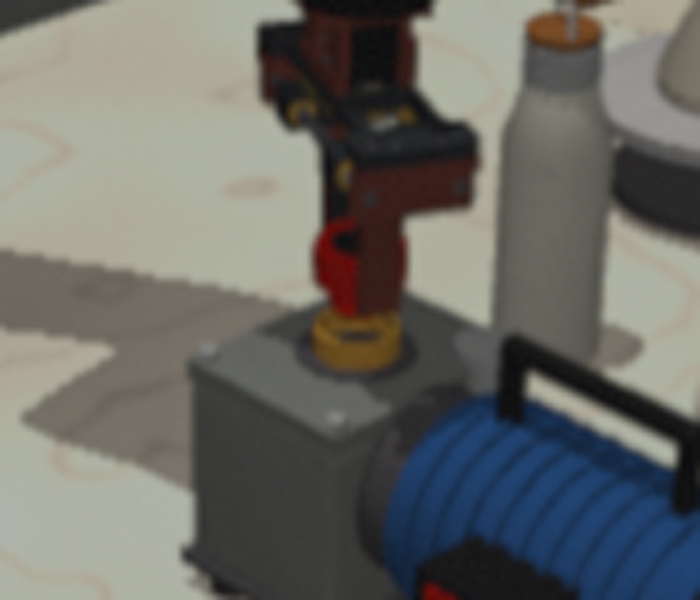

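View pics/w5.png

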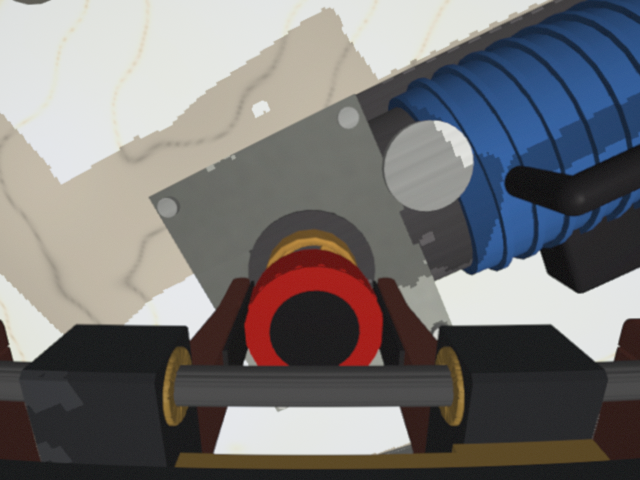

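```bash
python3 -m crank '[{"travel":[-0.01,-0.01,0.05],"turn":0},{"travel":[0,0,0.06],"turn":0},{"travel":[0,0,0.06],"turn":0},{"travel":[0,0,0.05],"turn":0},{"travel":[0,0,0],"turn":0}]'; python3 - <<'E'
from h import *
o,R=st([481.1,122.4,190])
E
python3 -m crank '[{"travel":[0,0,0.03],"turn":0},{"travel":[0,0,0.02],"turn":0}]';  python3 - <<'E'
from h import *
o,R=st([481.1,122.4,190])
E
```

```text
t: 29.65
ee_pos: [481.0, 122.4, 195.1]
orientation: [2.643, 1.678, 0.006]
ft_force: [0.2, 0.6, -1.5]
width: 51.7
t29.65 p [481.05 122.38 195.08] toolz [ 0.0088 -0.0072 -0.9999] yaw(x) 1.1310 q6 0.678 F [ 0.17  0.61 -1.51] M [-0.051  0.073  0.01 ] w 51.7
rows [ 0.001 -0.     0.102]
t: 29.85
ee_pos: [481.1, 122.4, 192.3]
orientation: [2.643, 1.678, 0.005]
ft_force: [-0.1, 0.0, -0.7]
width: 52.0
t29.85 p [481.09 122.38 192.33] toolz [ 0.0087 -0.0072 -0.9999] yaw(x) 1.1310 q6 0.678 F [-0.05  0.03 -0.75] M [-0.095  0.093 -0.002] w 52.0
rows [ 0.001 -0.     0.047]
```

```bash
python3 -m crank '[{"travel":[0,0,0.02],"turn":0},{"travel":[0,0,0.02],"turn":0}]';  python3 -m crank '[{"travel":[0,0,0.015],"turn":0},{"travel":[0,0,0.015],"turn":0}]'; python3 - <<'E'
from h import *
o,R=st([481.1,122.4,190])
E
```

```text
t: 30.05
ee_pos: [481.2, 122.4, 190.2]
orientation: [2.643, 1.678, 0.006]
ft_force: [-1.3, 0.4, -1.1]
width: 51.3
t: 30.25
ee_pos: [481.3, 122.3, 189.3]
orientation: [2.643, 1.678, 0.006]
ft_force: [-4.2, -0.5, 13.1]
width: 51.7
t30.25 p [481.29 122.35 189.34] toolz [ 0.0089 -0.0072 -0.9999] yaw(x) 1.1310 q6 0.678 F [-4.21 -0.49 13.12] M [-0.198  0.804  0.004] w 51.7
rows [-0.001 -0.004 -0.013]
```

```bash
python3 -m crank '[{"travel":[-0.004,-0.01,-0.006],"turn":0}]'; python3 - <<'E'
from h import *
o,R=st([481.1,122.4,190])
E
```

```text
t: 30.35
ee_pos: [481.0, 122.4, 189.9]
orientation: [2.643, 1.677, 0.007]
ft_force: [0.6, 0.4, -0.4]
width: 51.7
t30.35 p [481.01 122.37 189.94] toolz [ 0.0096 -0.0072 -0.9999] yaw(x) 1.1309 q6 0.678 F [ 0.62  0.38 -0.36] M [-0.07  -0.015 -0.04 ] w 51.7
rows [ 0.001  0.001 -0.001]
```

```bash
python3 -m crank '[{"travel":[0,0,0.012],"turn":-0.3},{"travel":[0,0,0.008],"turn":-0.5}]' | sed -n 4p; python3 -c "from h import *
st()"; python3 -m crank '[{"travel":[0,0,0.006],"turn":-0.5},{"travel":[0,0,0.006],"turn":-0.5}]' | sed -n 4p; python3 -c "from h import *
st()"
```

```text
ft_force: [0.2, -4.4, 5.2]
t30.55 p [481.88 122.05 189.67] toolz [ 0.0118 -0.0078 -0.9999] yaw(x) 1.2154 q6 0.594 F [ 0.23 -4.45  5.17] M [-0.781 -0.009 -0.126] w 51.5
ft_force: [-0.5, -0.4, 3.2]
t30.75 p [482.93 121.54 189.89] toolz [ 0.0141 -0.0085 -0.9999] yaw(x) 1.3226 q6 0.487 F [-0.5  -0.38  3.22] M [-0.172  0.186 -0.114] w 51.7
```

```bash
python3 -m crank '[{"travel":[0.005,-0.02,0.005],"turn":-0.5},{"travel":[0.005,-0.02,0.006],"turn":-0.5}]' | sed -n 4p; python3 -c "from h import *
st([481.1,122.4,188])"; python3 -m crank '[{"travel":[0,-0.012,0.008],"turn":-0.5},{"travel":[0,-0.012,0.008],"turn":-0.5}]' | sed -n 4p; python3 -c "from h import *
st([481.1,122.4,188])"
```

```text
ft_force: [1.8, -1.4, 1.4]
t30.95 p [482.6  122.2  190.07] toolz [ 0.0176 -0.0087 -0.9998] yaw(x) 1.4297 q6 0.383 F [ 1.76 -1.38  1.42] M [-0.228 -0.134  0.   ] w 51.7
rows [ 0.    -0.031  0.041]
ft_force: [-0.3, -0.1, -1.1]
t31.15 p [482.01 122.36 189.43] toolz [ 0.019  -0.0085 -0.9998] yaw(x) 1.5368 q6 0.277 F [-0.28 -0.08 -1.09] M [-0.062  0.052  0.001] w 51.6
rows [ 0.    -0.019  0.028]
```

```bash
python3 -m crank '[{"travel":[0,-0.01,0.025],"turn":0},{"travel":[0,-0.01,0.025],"turn":0}]' | sed -n 4p; python3 -c "from h import *
st([481.1,122.4,185])"; python3 -m crank '[{"travel":[0,0,0.02],"turn":0},{"travel":[0,0,0.015],"turn":0}]' | sed -n 4p; python3 -c "from h import *
st([481.1,122.4,185])"
```

```text
ft_force: [0.7, 0.1, -0.6]
t31.35 p [480.99 122.38 186.57] toolz [ 0.019  -0.0084 -0.9998] yaw(x) 1.5380 q6 0.276 F [ 0.66  0.12 -0.56] M [-0.022  0.095  0.047] w 51.7
rows [0.001 0.002 0.031]
ft_force: [-0.1, -1.9, 3.5]
t31.55 p [480.86 122.33 184.42] toolz [ 0.0186 -0.0085 -0.9998] yaw(x) 1.5370 q6 0.277 F [-0.11 -1.87  3.5 ] M [-0.32   0.128 -0.044] w 51.5
rows [ 0.001  0.005 -0.011]
```

```bash
python3 -m crank '[{"travel":[0,0,0.004],"turn":0.4},{"travel":[0,0,0.005],"turn":0.6},{"travel":[0,0,0.005],"turn":0.6}]' | sed -n 4p; python3 -c "from h import *
st([481.1,122.4,185])"
```

```text
ft_force: [-0.3, -0.1, 0.8]
t31.85 p [480.89 122.29 183.89] toolz [ 0.0184 -0.0087 -0.9998] yaw(x) 1.3712 q6 0.443 F [-0.33 -0.09  0.76] M [-0.014  0.169  0.03 ] w 51.8
rows [ 0.003  0.004 -0.022]
```

```bash
python3 -m crank '[{"travel":[0,0,0.005],"turn":0.7},{"travel":[0,0,0.005],"turn":0.7},{"travel":[0,0,0.005],"turn":0.7}]' | sed -n 4p; python3 -c "from h import *
st([481.1,122.4,185])";python3 -m crank '[{"travel":[0,0,0.005],"turn":0.7},{"travel":[0,0,0.005],"turn":0.7},{"travel":[0,0,0.005],"turn":0.7}]' | sed -n 4p; python3 -c "from h import *
st([481.1,122.4,185])"
```

```text
ft_force: [0.2, 0.1, 0.9]
t32.15 p [480.93 122.41 183.24] toolz [ 0.0183 -0.0085 -0.9998] yaw(x) 1.1516 q6 0.663 F [0.25 0.14 0.87] M [ 0.02   0.139 -0.021] w 51.8
rows [ 0.001  0.004 -0.035]
ft_force: [-0.0, -0.5, 1.1]
t32.45 p [481.06 122.53 182.6 ] toolz [ 0.0185 -0.0083 -0.9998] yaw(x) 0.9316 q6 0.883 F [-0.   -0.48  1.08] M [-0.072  0.117  0.019] w 51.8
rows [-0.001  0.003 -0.048]
```

```bash
python3 -m crank '[{"travel":[0,0,0.005],"turn":0.7},{"travel":[0,0,0.005],"turn":0.7},{"travel":[0,0,0.005],"turn":0.7},{"travel":[0,0,0.005],"turn":0.7}]' | sed -n 4p; python3 -c "from h import *
st([481.1,122.4,185])";python3 -m crank '[{"travel":[-0.003,0,0.005],"turn":0.7},{"travel":[0,0,0.005],"turn":0.7},{"travel":[0,0,0.005],"turn":0.7},{"travel":[0,0,0.005],"turn":0.7}]' | sed -n 4p; python3 -c "from h import *
st([481.1,122.4,185])"
```

```text
ft_force: [-0.7, 0.3, 1.2]
t32.85 p [481.11 122.52 181.67] toolz [ 0.0183 -0.0085 -0.9998] yaw(x) 0.6384 q6 1.176 F [-0.73  0.27  1.21] M [-0.05   0.187  0.005] w 52.0
rows [-0.001  0.003 -0.066]
ft_force: [-0.8, 0.4, 0.7]
t33.25 p [481.08 122.46 180.77] toolz [ 0.0183 -0.0086 -0.9998] yaw(x) 0.3455 q6 1.469 F [-0.82  0.38  0.75] M [ 0.027  0.273 -0.004] w 51.5
rows [ 0.001  0.002 -0.085]
```

```bash
python3 -m crank '[{"travel":[0,0,0.005],"turn":0.7},{"travel":[0,0,0.005],"turn":0.7},{"travel":[0,0,0.005],"turn":0.7},{"travel":[0,0,0.004],"turn":0.5}]' | sed -n 4p; python3 -c "from h import *
st([481.1,122.4,185])";python3 -m crank '[{"travel":[0,0,0.003],"turn":0.5},{"travel":[0,0,0.003],"turn":0.5}]' | sed -n 4p; python3 -c "from h import *
st([481.1,122.4,185])"
```

```text
ft_force: [-1.4, -0.1, 1.3]
t33.65 p [480.92 122.5  179.87] toolz [ 0.0177 -0.0087 -0.9998] yaw(x) 0.0728 q6 1.742 F [-1.4  -0.09  1.27] M [-0.124  0.239  0.04 ] w 51.7
rows [ 0.005  0.003 -0.102]
ft_force: [0.8, -0.6, 0.8]
t33.85 p [481.01 122.33 179.74] toolz [ 0.0178 -0.0094 -0.9998] yaw(x) -0.0313 q6 1.847 F [ 0.81 -0.64  0.77] M [-0.361  0.321  0.17 ] w 51.9
rows [ 0.004 -0.001 -0.105]
```

```bash
python3 -m crank '[{"travel":[0,0,0],"turn":0},{"travel":[0,0,0],"turn":0},{"travel":[0,0,0],"turn":0}]' 0.6; python3 -c "from h import *
st([481.1,122.4,185])";python3 -m crank '[{"travel":[0,0,-0.6],"turn":0},{"travel":[0,0,-0.8],"turn":0},{"travel":[0,0,-0.8],"turn":0},{"travel":[0,0,0],"turn":0},{"travel":[0,0,0],"turn":0}]'; python3 -c "from h import *
o,R=st([481.1,122.4,180])
im,i=snap('wrist','w6.png')
plugfit(im,i,190)
im,i=snap('scene','s6.png')
x,y=map(int,proj(i,[481,122,180]));print(x,y)
cv2.imwrite('pics/s6z.png',cv2.resize(im[y-60:y+60,x-70:x+70],None,fx=5,fy=5,interpolation=cv2.INTER_CUBIC))"
```

```text
t: 34.15
ee_pos: [481.2, 122.4, 179.8]
orientation: [3.132, -0.048, 0.029]
ft_force: [0.5, 0.0, -0.7]
width: 69.4
t34.15 p [481.21 122.44 179.79] toolz [ 0.0181 -0.0092 -0.9998] yaw(x) -0.0303 q6 1.846 F [ 0.47  0.03 -0.71] M [-0.012  0.138 -0.005] w 69.4
rows [-0.     0.002 -0.104]
t: 34.65
ee_pos: [478.5, 123.4, 292.6]
orientation: [3.132, -0.042, 0.024]
ft_force: [-0.9, -0.3, -0.0]
width: 70.0
t34.65 p [478.47 123.38 292.55] toolz [ 0.0152 -0.0096 -0.9998] yaw(x) -0.0269 q6 1.840 F [-0.92 -0.3  -0.03] M [ 0.053  0.191 -0.025] w 70.0
rows [ 1.800e-02 -2.000e-03  2.252e+00]
[312.5 240.7] [78.5 81.3] 227 z190 [483.2 122.4 190. ] z-11 [480.2 122.4 179. ]
[312.7 244.1] [50.  51.7] 144 z190 [480.9 122.4 190. ] z-11 [477.9 122.3 179. ]
346 197
```

View pics/w6.png

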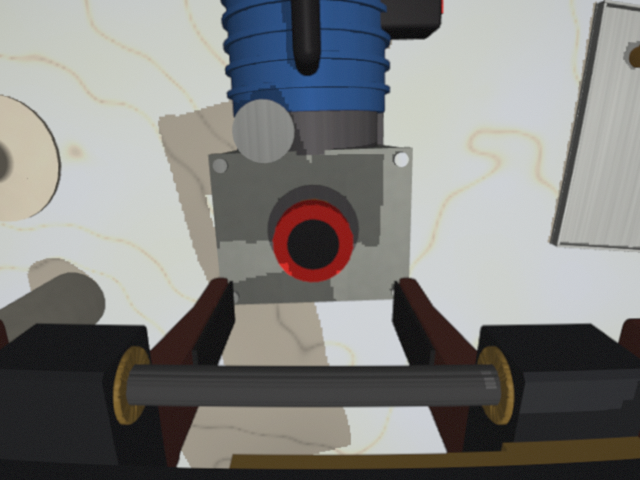

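View pics/s6z.png

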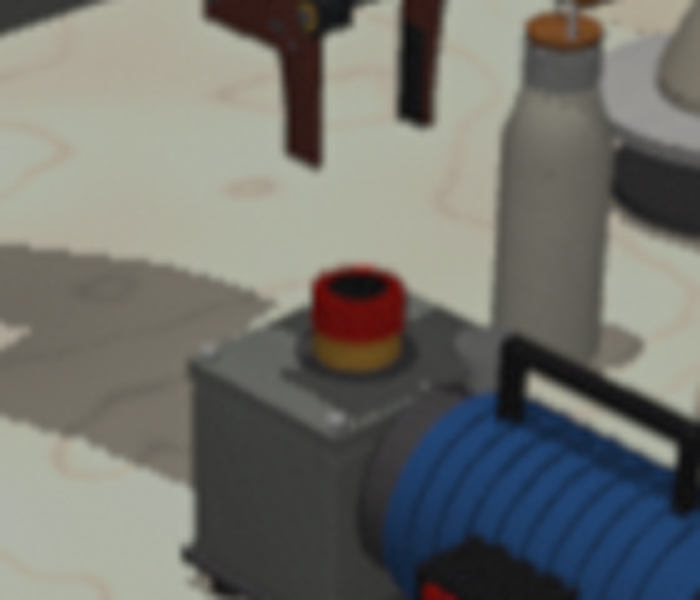

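```bash
python3 -m crank '[{"travel":[0,0,0],"turn":-0.8},{"travel":[0,0,0],"turn":-1},{"travel":[0,0,0],"turn":-1},{"travel":[0,0,0],"turn":-1},{"travel":[0,0,0],"turn":-1},{"travel":[0,0,0],"turn":-0.5},{"travel":[0,0,0],"turn":0},{"travel":[0,0,0.1],"turn":0},{"travel":[0,0,0.2],"turn":0},{"travel":[0,0,0.3],"turn":0},{"travel":[0,0,0.3],"turn":0},{"travel":[0,0,0.3],"turn":0},{"travel":[0,0,0.2],"turn":0},{"travel":[0,0,0.1],"turn":0},{"travel":[0,0,0],"turn":0},{"travel":[0,0,0],"turn":0}]'; python3 -c "from h import *
o,R=st([481.0,122.4,180])"
```

```text
t: 36.35
ee_pos: [470.2, 120.2, 196.5]
orientation: [3.025, 0.802, -0.024]
ft_force: [0.1, -0.3, 0.3]
width: 70.3
t36.35 p [470.23 120.17 196.49] toolz [-0.0118 -0.016  -0.9998] yaw(x) 0.5185 q6 1.296 F [ 0.13 -0.33  0.3 ] M [-0.044  0.107 -0.007] w 70.3
rows [0.215 0.065 0.326]
```

```bash
python3 -m crank '[{"travel":[0,0,-0.1],"turn":0},{"travel":[0,0,-0.2],"turn":0},{"travel":[0,0,-0.3],"turn":0},{"travel":[0,0,-0.2],"turn":0},{"travel":[0,0,-0.1],"turn":0},{"travel":[0,0,0],"turn":0},{"travel":[0,0,0],"turn":0}]'; python3 -c "from h import *
o,R=st([481.0,122.4,180])"
```

```text
t: 37.05
ee_pos: [472.6, 121.4, 248.6]
orientation: [3.025, 0.802, -0.013]
ft_force: [-0.1, 0.2, 0.0]
width: 70.3
t37.05 p [472.6  121.42 248.58] toolz [-0.0048 -0.0143 -0.9999] yaw(x) 0.5182 q6 1.295 F [-0.14  0.23  0.03] M [-0.02   0.109  0.038] w 70.3
rows [0.171 0.052 1.37 ]
```

```bash
python3 -m crank '[{"travel":[0,0,0],"turn":-0.5},{"travel":[0,0,0],"turn":-1},{"travel":[0,0,0],"turn":-1},{"travel":[0,0,0],"turn":-1},{"travel":[0,0,0],"turn":-1},{"travel":[0,0,0],"turn":-1},{"travel":[0,0,0],"turn":-0.5},{"travel":[0,0,0],"turn":0},{"travel":[0,0,0],"turn":0}]'; python3 -c "from h import *
o,R=st([481.0,122.4,180])"
```

```text
t: 37.95
ee_pos: [469.7, 120.7, 243.9]
orientation: [2.638, 1.693, -0.031]
ft_force: [0.2, -0.3, -0.3]
width: 70.6
t37.95 p [469.73 120.68 243.93] toolz [-0.0134 -0.0163 -0.9998] yaw(x) 1.1413 q6 0.672 F [ 0.24 -0.31 -0.33] M [-0.034  0.071  0.025] w 70.6
rows [0.151 0.197 1.275]
```

```bash
python3 -m crank '[{"travel":[0,0,-0.1],"turn":0},{"travel":[0,0,-0.2],"turn":0},{"travel":[0,0,-0.3],"turn":0},{"travel":[0,0,-0.3],"turn":0},{"travel":[0,0,-0.2],"turn":0},{"travel":[0,0,-0.1],"turn":0},{"travel":[0,0,0],"turn":0},{"travel":[0,0,0],"turn":0}]'; python3 -c "from h import *
o,R=st([481.0,122.4,180])"
```

```text
t: 38.75
ee_pos: [470.6, 121.7, 308.9]
orientation: [2.642, 1.687, -0.03]
ft_force: [-0.4, -0.8, 0.1]
width: 70.3
t38.75 p [470.6  121.73 308.9 ] toolz [-0.0126 -0.0162 -0.9998] yaw(x) 1.1369 q6 0.676 F [-0.36 -0.8   0.14] M [-0.058  0.057  0.   ] w 70.3
rows [0.151 0.195 2.575]
```

```bash
python3 -m crank '[{"travel":[0.07,0.1,0],"turn":0},{"travel":[0.08,0.1,0],"turn":0},{"travel":[0,0,0],"turn":0},{"travel":[0,0,0.3],"turn":0},{"travel":[0,0,0.3],"turn":0},{"travel":[0,0,0.3],"turn":0},{"travel":[0,0,0],"turn":0},{"travel":[0,0,0],"turn":0},{"travel":[0,0,0.3],"turn":0},{"travel":[0,0,0.3],"turn":0},{"travel":[0,0,0],"turn":0}]'; python3 -c "from h import *
o,R=st([481.0,122.4,180])"
```

```text
t: 39.85
ee_pos: [484.4, 123.6, 231.5]
orientation: [2.642, 1.687, -0.032]
ft_force: [-0.3, -0.4, -0.2]
width: 70.3
t39.85 p [484.45 123.64 231.45] toolz [-0.0135 -0.0163 -0.9998] yaw(x) 1.1366 q6 0.676 F [-0.29 -0.36 -0.16] M [-0.019  0.086  0.02 ] w 70.3
rows [-0.03  -0.047  1.03 ]
```

```bash
python3 -m crank '[{"travel":[0,0,0],"turn":0.5},{"travel":[0,0,0],"turn":1},{"travel":[0,0,0],"turn":0.3},{"travel":[-0.03,-0.04,0],"turn":0},{"travel":[0,0,0],"turn":0},{"travel":[0,0,0]
,"turn":0}]'; python3 -c "from h import *
o,R=st([481.0,122.4,180])"
```

```text
t: 40.45
ee_pos: [484.6, 124.4, 237.2]
orientation: [2.784, 1.434, -0.021]
ft_force: [0.1, 0.2, -0.7]
width: 69.8
t40.45 p [484.57 124.37 237.17] toolz [-0.0074 -0.0148 -0.9999] yaw(x) 0.9514 q6 0.862 F [ 0.14  0.19 -0.7 ] M [-0.027  0.078  0.032] w 69.8
rows [-0.055 -0.038  1.144]
```

```bash
python3 -m crank '[{"travel":[-0.06,-0.045,0],"turn":0},{"travel":[0,0,0],"turn":0},{"travel":[0,0,0.2],"turn":0},{"travel":[0,0,0.3],"turn":0},{"travel":[0,0,0.1],"turn":0},{"travel":[0,0,0],"turn":0}]'; python3 -c "from h import *
o,R=st([481.0,122.4,180])"
```

```text
t: 41.05
ee_pos: [480.4, 122.6, 205.6]
orientation: [2.783, 1.436, -0.02]
ft_force: [0.2, 0.2, -0.3]
width: 70.4
t41.05 p [480.39 122.61 205.61] toolz [-0.0069 -0.0147 -0.9999] yaw(x) 0.9528 q6 0.861 F [ 0.25  0.18 -0.27] M [-0.041  0.109  0.016] w 70.4
rows [0.012 0.011 0.512]
```

```bash
python3 -m crank '[{"travel":[0.012,0.01,0.15],"turn":0},{"travel":[0,0,0.2],"turn":0},{"travel":[0,0,0.1],"turn":0},{"travel":[0,0,0],"turn":0}]'; python3 -c "from h import *
o,R=st([481.0,122.4,180])"
```

```text
t: 41.45
ee_pos: [481.3, 122.5, 181.3]
orientation: [2.783, 1.436, -0.02]
ft_force: [-0.6, 0.1, -0.7]
width: 70.5
t41.45 p [481.26 122.54 181.28] toolz [-0.0068 -0.0147 -0.9999] yaw(x) 0.9529 q6 0.861 F [-0.63  0.09 -0.73] M [-0.03   0.138 -0.035] w 70.5
rows [-0.005 -0.003  0.026]
```

Position is within 0.3 mm of the plug axis; close.

```bash
python3 -m crank '[{"travel":[0,0,0],"turn":0},{"travel":[0,0,0],"turn":0},{"travel":[0,0,0],"turn":0},{"travel":[0,0,0],"turn":0}]' -1; python3 -c "from h import *
o,R=st([481.0,122.4,180])"
```

```text
t: 41.85
ee_pos: [481.5, 122.6, 181.6]
orientation: [2.783, 1.436, -0.019]
ft_force: [-1.1, -0.3, -0.6]
width: 51.7
t41.85 p [481.49 122.59 181.58] toolz [-0.0064 -0.0146 -0.9999] yaw(x) 0.9528 q6 0.861 F [-1.12 -0.31 -0.59] M [-0.023  0.133  0.004] w 51.7
rows [-0.008 -0.006  0.032]
```

```bash
python3 -m crank '[{"travel":[0,0,0.002],"turn":0.4},{"travel":[0,0,0.002],"turn":0.4}]' | sed -n 4p; python3 -c "from h import *
o,R=st([481.0,122.4,180])"; python3 -m crank '[{"travel":[0,0,0.002],"turn":0.4}]' | sed -n 4p; python3 -c "from h import *
o,R=st([481.0,122.4,180])"
```

```text
ft_force: [-0.3, 0.6, -2.1]
t42.05 p [481.36 122.61 181.6 ] toolz [-0.0063 -0.0145 -0.9999] yaw(x) 0.8707 q6 0.943 F [-0.33  0.58 -2.11] M [-0.048  0.21   0.042] w 51.5
rows [-0.007 -0.003  0.032]
ft_force: [-0.5, -0.1, -1.6]
t42.15 p [481.15 122.61 181.51] toolz [-0.0066 -0.0145 -0.9999] yaw(x) 0.8291 q6 0.985 F [-0.52 -0.14 -1.59] M [0.02  0.163 0.054] w 51.3
rows [-0.005  0.     0.03 ]
```

```bash
for k in 1; do python3 -m crank '[{"travel":[0,0,0.004],"turn":0.4},{"travel":[0,0,0.004],"turn":0.3}]' | sed -n 4p; python3 -c "from h import *
o,R=st()"; done; python3 -m crank '[{"travel":[0,0,0.003],"turn":0.3}]' | sed -n 4p; python3 -c "from h import *
o,R=st()"
```

```text
ft_force: [-0.0, -0.0, -0.5]
t42.35 p [481.06 122.56 181.3 ] toolz [-0.0065 -0.0146 -0.9999] yaw(x) 0.7559 q6 1.058 F [-0.03 -0.03 -0.5 ] M [-0.081  0.147 -0.014] w 51.5
ft_force: [0.1, -0.0, -0.6]
t42.45 p [481.03 122.54 181.27] toolz [-0.0064 -0.0146 -0.9999] yaw(x) 0.7247 q6 1.090 F [ 0.09 -0.04 -0.61] M [0.028 0.245 0.032] w 51.7
```

```bash
python3 -m crank '[{"travel":[0,0,0.006],"turn":0.4}]' | sed -n 4p; python3 -c "from h import *
o,R=st()"; python3 -m crank '[{"travel":[0,0,0.006],"turn":0.4}]' | sed -n 4p; python3 -c "from h import *
o,R=st()"; python3 -m crank '[{"travel":[0,0,0.005],"turn":0.3}]' | sed -n 4p; python3 -c "from h import *
o,R=st()"
```

```text
ft_force: [-0.6, 0.6, 1.7]
t42.55 p [481.02 122.55 181.19] toolz [-0.0063 -0.0145 -0.9999] yaw(x) 0.6834 q6 1.131 F [-0.63  0.57  1.68] M [-0.025  0.369  0.067] w 51.7
ft_force: [-0.4, 0.2, 1.6]
t42.65 p [480.96 122.58 181.14] toolz [-0.0063 -0.0146 -0.9999] yaw(x) 0.6420 q6 1.172 F [-0.38  0.21  1.57] M [0.113 0.486 0.17 ] w 51.3
ft_force: [-0.5, 0.2, 0.5]
t42.75 p [480.93 122.6  181.11] toolz [-0.0063 -0.0145 -0.9999] yaw(x) 0.6108 q6 1.204 F [-0.48  0.15  0.52] M [0.092 0.397 0.299] w 51.6
```

```bash
python3 -m crank '[{"travel":[0,0,0],"turn":0}]' | sed -n 4p; python3 -c "from h import *
o,R=st()
snap('scene','s7.png');o,R=st()"
```

```text
ft_force: [0.9, -0.1, -2.9]
t42.85 p [480.92 122.62 181.17] toolz [-0.0062 -0.0145 -0.9999] yaw(x) 0.6107 q6 1.204 F [ 0.94 -0.09 -2.89] M [0.076 0.154 0.072] w 51.5
t42.90 p [480.91 122.62 181.14] toolz [-0.0062 -0.0145 -0.9999] yaw(x) 0.6114 q6 1.203 F [ 1.04 -0.09 -1.57] M [0.049 0.272 0.074] w 51.7
```

```bash
python3 -m crank '[{"travel":[0,0,0.004],"turn":0.2}]' | sed -n 4p; python3 -c "from h import *
o,R=st()"; python3 -m crank '[{"travel":[0,0,0.002],"turn":0.2}]' | sed -n 4p; python3 -c "from h import *
o,R=st()"
```

```text
ft_force: [0.5, -0.5, 1.9]
t43.00 p [480.94 122.59 181.12] toolz [-0.0061 -0.0145 -0.9999] yaw(x) 0.5917 q6 1.223 F [ 0.46 -0.52  1.88] M [0.194 0.511 0.324] w 51.6
ft_force: [0.3, -0.6, -0.5]
t43.10 p [480.92 122.61 181.08] toolz [-0.0062 -0.0146 -0.9999] yaw(x) 0.5710 q6 1.244 F [ 0.29 -0.6  -0.52] M [0.239 0.365 0.455] w 51.3
```

```bash
python3 -m crank '[{"travel":[0,0,0],"turn":0}]' | sed -n 4p; python3 -c "from h import *
o,R=st()"; python3 -m crank '[{"travel":[0,0,0],"turn":0},{"travel":[0,0,0],"turn":0},{"travel":[0,0,0],"turn":0}]' 0.6; python3 -c "from h import *
o,R=st()
im,i=snap('wrist','w8.png')
im,i=snap('scene','s8.png')
x,y=map(int,proj(i,[481,122,180]));print(x,y)
cv2.imwrite('pics/s8z.png',cv2.resize(im[y-60:y+60,x-70:x+70],None,fx=5,fy=5,interpolation=cv2.INTER_CUBIC))"
```

```text
ft_force: [1.0, -0.3, -0.7]
t43.20 p [480.91 122.65 181.09] toolz [-0.0062 -0.0146 -0.9999] yaw(x) 0.5704 q6 1.244 F [ 0.99 -0.3  -0.65] M [0.204 0.383 0.259] w 51.4
t: 43.5
ee_pos: [481.2, 122.7, 181.3]
orientation: [3.003, 0.88, -0.014]
ft_force: [-0.1, -0.1, 0.5]
width: 69.5
t43.50 p [481.24 122.69 181.26] toolz [-0.0053 -0.0143 -0.9999] yaw(x) 0.5698 q6 1.245 F [-0.08 -0.05  0.45] M [-0.02   0.104  0.002] w 69.5
346 197
```

View pics/s8z.png

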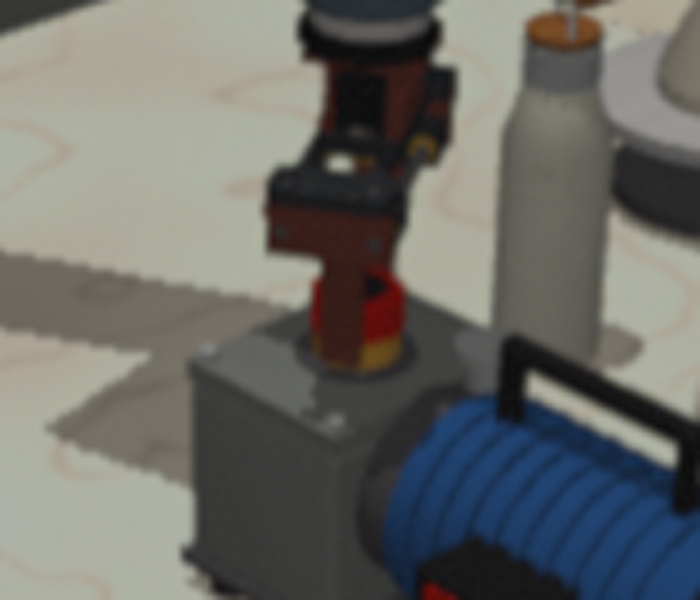

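```bash
python3 -m crank '[{"travel":[0,0,-0.4],"turn":0},{"travel":[0,0,-0.6],"turn":0},{"travel":[0,0,-0.8],"turn":0},{"travel":[0,0,-0.8],"turn":0},{"travel":[0,0,-0.4],"turn":0},{"travel":[0,0,0],"turn":0},{"travel":[0,0,0],"turn":0}]'; python3 -c "from h import *
o,R=st()
im,i=snap('wrist','w9.png')
plugfit(im,i,190)
im,i=snap('scene','s9.png')
x,y=map(int,proj(i,[481,122,180]));print(x,y)
f=lambda im: cv2.resize(im[y-20:y+30,x-30:x+30],None,fx=6.6,fy=6.6,interpolation=cv2.INTER_CUBIC)
cv2.imwrite('pics/s9z.png',np.hstack([f(cv2.imread('pics/s6.png')),f(im)]))
for z in(188,189,190,191): print(z,proj(i,[481,122.4,z]))
for n in('s6','s9'):
    m=cv2.imread('pics/%s.png'%n)[y-25:y+25,x-25:x+25]; h=cv2.cvtColor(m,cv2.COLOR_BGR2HSV)
    r=((h[...,0]<8)|(h[...,0]>172))&(h[...,1]>120)&(h[...,2]>50)
    ys,xs=np.nonzero(r);print(n,xs.mean()+x-25,ys.mean()+y-25,len(xs))
    a=cv2.cvtColor(m,cv2.COLOR_BGR2GRAY)
"
```

```text
t: 44.3
ee_pos: [481.1, 124.6, 335.4]
orientation: [3.004, 0.879, -0.019]
ft_force: [-0.7, -0.3, 0.1]
width: 70.5
t44.30 p [481.08 124.57 335.41] toolz [-0.0083 -0.0149 -0.9999] yaw(x) 0.5694 q6 1.243 F [-0.74 -0.34  0.1 ] M [-0.032  0.186 -0.009] w 70.5
[313.4 225. ] [67.8 69.9] 196 z190 [482.6 123.8 190. ] z-11 [480.3 122.1 179. ]
[313.9 228. ] [43.4 44.9] 124 z190 [480.9 122.3 190. ] z-11 [478.5 120.6 179. ]
346 197
188 (np.float64(346.89590462282484), np.float64(194.66796916887995))
189 (np.float64(346.90402649856804), np.float64(194.34193298575758))
190 (np.float64(346.912152851033), np.float64(194.01568239410398))
191 (np.float64(346.92028368261214), np.float64(193.6892172265692))
s6 347.24867724867727 198.53439153439155 189
s9 347.105 198.475 200
```

View pics/s9z.png

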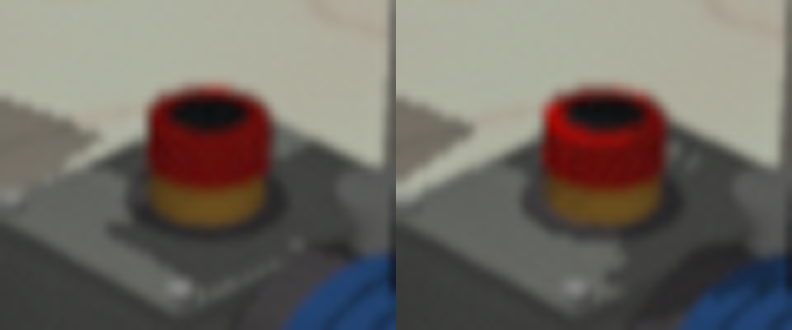

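View pics/w9.png

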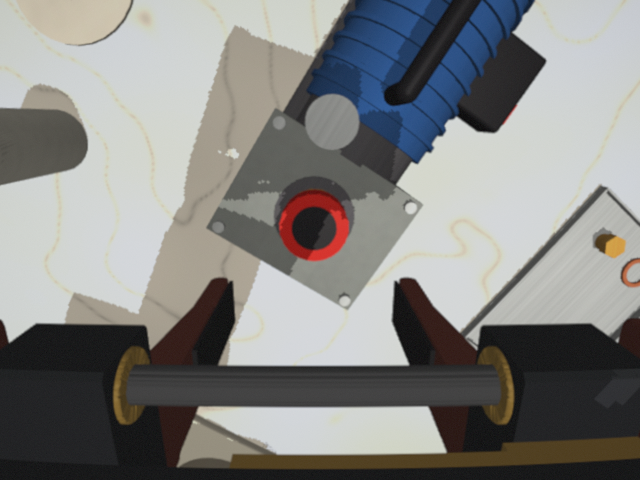

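```bash
python3 -m crank '[{"travel":[0,0,0],"turn":-0.5},{"travel":[0,0,0],"turn":-1},{"travel":[0,0,0],"turn":-1},{"travel":[0,0,0],"turn":-0.5},{"travel":[0,0,0],"turn":0},{"travel":[0,0,0.3],"turn":0},{"travel":[0,0,0.5],"turn":0},{"travel":[0,0,0.5],"turn":0},{"travel":[0,0,0.4],"turn":0},{"travel":[0,0,0.2],"turn":0},{"travel":[0,0,0],"turn":0},{"travel":[0,0,0],"turn":0}]'; python3 -c "from h import *
o,R=st([481,122.4,182])"
```

```text
t: 45.6
ee_pos: [471.7, 120.9, 222.0]
orientation: [2.843, 1.323, -0.063]
ft_force: [0.8, -0.3, 0.9]
width: 70.3
t45.60 p [471.71 120.87 221.99] toolz [-0.0341 -0.0211 -0.9992] yaw(x) 0.8715 q6 0.942 F [ 0.75 -0.35  0.93] M [-0.034  0.047  0.006] w 70.3
rows [0.173 0.132 0.792]
```

```bash
python3 -m crank '[{"travel":[0,0,0],"turn":0.5},{"travel":[0,0,0],"turn":1},{"travel":[0,0,0],"turn":1},{"travel":[0,0,0],"turn":0.4},{"travel":[0,0,0],"turn":0},{"travel":[0,0,0],"turn":0}]'; python3 -c "from h import *
o,R=st([481,122.4,182])"
```

```text
t: 46.2
ee_pos: [475.2, 121.7, 227.4]
orientation: [3.004, 0.879, -0.046]
ft_force: [0.3, -0.1, 0.2]
width: 70.2
t46.20 p [475.16 121.74 227.4 ] toolz [-0.0253 -0.019  -0.9995] yaw(x) 0.5689 q6 1.244 F [ 0.33 -0.07  0.2 ] M [-0.025  0.161 -0.015] w 70.2
rows [0.134 0.05  0.904]
```

```bash
python3 -m crank '[{"travel":[0.07,0.025,0],"turn":0},{"travel":[0.06,0.025,0],"turn":0},{"travel":[0,0,0],"turn":0},{"travel":[0,0,0.2],"turn":0},{"travel":[0,0,0.2],"turn":0},{"travel":[0,0,0],"turn":0}]'; python3 -c "from h import *
o,R=st([481,122.4,182])"
```

```text
t: 46.8
ee_pos: [482.6, 123.0, 206.2]
orientation: [3.003, 0.882, -0.044]
ft_force: [0.2, 0.6, -0.6]
width: 70.3
t46.80 p [482.59 123.02 206.24] toolz [-0.0238 -0.0186 -0.9995] yaw(x) 0.5713 q6 1.242 F [ 0.22  0.61 -0.57] M [-0.016  0.181  0.014] w 70.3
rows [-0.019 -0.008  0.485]
```

```bash
python3 -m crank '[{"travel":[-0.019,-0.009,0.15],"turn":0},{"travel":[0,0,0.2],"turn":0},{"travel":[0,0,0.1],"turn":0},{"travel":[0,0,0],"turn":0}]'; python3 -c "from h import *
o,R=st([481,122.4,182])"
```

```text
t: 47.2
ee_pos: [480.0, 122.2, 180.7]
orientation: [3.003, 0.882, -0.048]
ft_force: [-0.3, 0.3, -0.2]
width: 70.3
t47.20 p [479.96 122.19 180.66] toolz [-0.0262 -0.0192 -0.9995] yaw(x) 0.5714 q6 1.242 F [-0.26  0.3  -0.18] M [-0.026  0.122 -0.035] w 70.3
rows [ 0.019  0.008 -0.027]
```

```bash
python3 -m crank '[{"travel":[0.019,0.008,0],"turn":0},{"travel":[0,0,0],"turn":0},{"travel":[0,0,0],"turn":0},{"travel":[0,0,0],"turn":0}]' -1; python3 -c "from h import *
o,R=st([481,122.4,182])";python3 -m crank '[{"travel":[0,0,0],"turn":0.2}]' | sed -n 4p; python3 -c "from h import *
o,R=st()"
```

```text
t: 47.6
ee_pos: [481.1, 122.6, 180.7]
orientation: [3.004, 0.882, -0.048]
ft_force: [1.3, -0.4, -3.7]
width: 51.4
t47.60 p [481.14 122.63 180.72] toolz [-0.0263 -0.0188 -0.9995] yaw(x) 0.5712 q6 1.242 F [ 1.34 -0.42 -3.71] M [-0.12  -0.077 -0.057] w 51.4
rows [-0.006  0.002 -0.025]
ft_force: [1.0, 0.5, -2.9]
t47.70 p [481.1  122.56 180.7 ] toolz [-0.0261 -0.0191 -0.9995] yaw(x) 0.5514 q6 1.262 F [ 1.04  0.51 -2.92] M [-0.005  0.043  0.569] w 51.5
```

```bash
python3 -m crank '[{"travel":[0,0,0],"turn":0},{"travel":[0,0,0],"turn":0},{"travel":[0,0,0],"turn":0}]' 0.6 | tail -2; python3 -m crank '[{"travel":[0,0,-0.4],"turn":0},{"travel":[0,0,-0.6],"turn":0},{"travel":[0,0,-0.8],"turn":0},{"travel":[0,0,-0.6],"turn":0},{"travel":[0,0,-0.3],"turn":0},{"travel":[0,0,0],"turn":0},{"travel":[0,0,0],"turn":0}]'; python3 -c "from h import *
o,R=st()
im,i=snap('wrist','w10.png')
plugfit(im,i,190)
im,i=snap('scene','s10.png')
x,y=map(int,proj(i,[481,122,180]))
cv2.imwrite('pics/s10z.png',cv2.resize(im[y-40:y+50,x-60:x+60],None,fx=6,fy=6,interpolation=cv2.INTER_CUBIC))
snap('top','t10.png')"
```

```text
ft_force: [-0.4, -1.1, 0.1]
width: 69.5
t: 48.7
ee_pos: [484.6, 125.0, 321.2]
orientation: [3.013, 0.848, -0.047]
ft_force: [0.2, -0.1, -0.7]
width: 70.6
t48.70 p [484.65 124.99 321.24] toolz [-0.0257 -0.0187 -0.9995] yaw(x) 0.5488 q6 1.262 F [ 0.18 -0.09 -0.68] M [-0.059  0.097 -0.029] w 70.6
[312.7 230.9] [71.  73.3] 206 z190 [483.  123.8 190. ] z-11 [480.3 122.1 179. ]
[313.2 234.5] [45.  46.9] 130 z190 [481.  122.1 190. ] z-11 [478.1 120.4 179. ]
```

View pics/s10z.png

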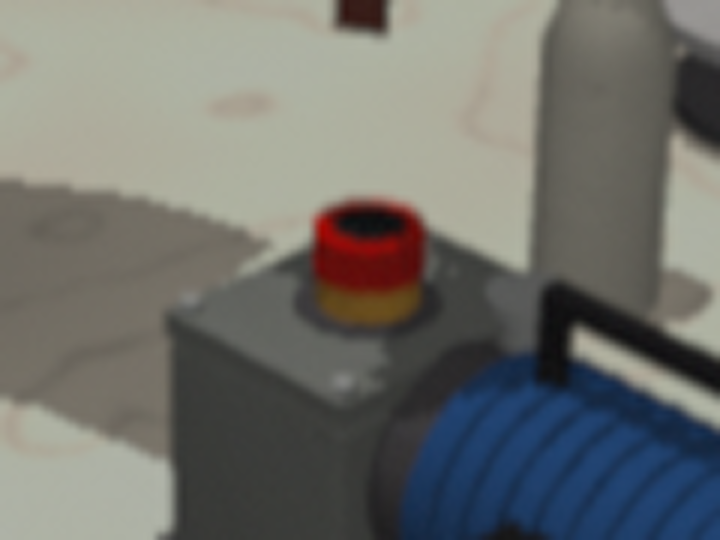

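View pics/t10.png

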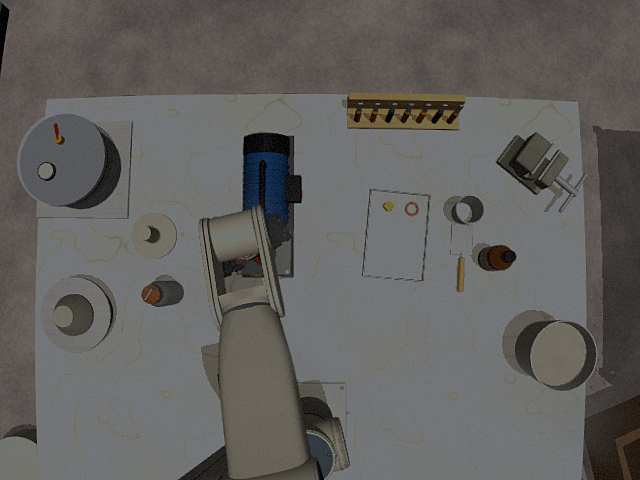

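The pictures show the plug's head on the brass neck at (365,250) with no visible gap. The hex plug (388,207), the washer (412,209) and everything else stand where they were, and the gripper is well clear. I'm handing the job in.

```bash
python3 -c "from h import *
print(workorder.close_job())"
```

```text
the job is handed in; nothing more can be done
None
```

The red plug is screwed into the pump's filler mouth with its head down on the brass, and the gripper is open and about 140 mm above it. I handed the job in at about 49 s.

**What I did:**
- **Pick-up:** I centred the plug with two grips a quarter turn apart, then carried it to the mouth.
- **Thread start:** It touched the thread at 13 N for a moment. I backed off and turned it about 0.4 rad anticlockwise under 1 to 5 N. It then dropped about 5 mm, which is the drop expected at a thread start.
- **Running in:** It turned clockwise with under 1.5 N along the axis and followed the 3.06 mm a radian pitch. I turned it about 1.95 rad in all.

**What my last checks showed:**
- After letting go, I gripped it again and tried a 0.02 rad clockwise nudge. The moment rose at once, so it was stopped hard.
- The pictures show no gap under the head. The plug's axis is within 0.5 mm of the measured mouth, and the other items are where they were.

**What was less than ideal:**
- **Tilt:** The arm drifted 0.01 to 0.03 rad out of upright as it moved, and I could only partly correct it. The first run-in met early resistance (0.17 N m), probably because the plug was slightly tilted. I let go, gripped again and finished.
- **Tightness:** The moment reached 0.46 N m in the final tightening and 0.57 N m in the check nudge. That is above the 0.2 to 0.4 N m snug range but below the 1 N m limit.
- **Height:** The cameras cannot resolve the seated height to better than about a millimetre, so "flush" rests on the hard stop and the angle turned.

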